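Pack the stock chest and draw its lid down with the cam locks

ROBOT

A 7-joint arm with a two-finger parallel gripper is mounted at the origin on the work surface. World frame = base frame: x ahead of the robot, y to its left, z up, the work surface at z = 0. Lengths are in m, angles in rad, forces in N, time in s.
With the tool pointing down it reaches from about 0.425 to 1.025 m from the base axis. Payload 9.4 kg.
Tool frame: the origin (TCP) lies at the very end of the fingers, on their centre line; the grasp point (between the pads) lies 19 mm behind it (ctrl.grasp_offset is the distance from the TCP to the grasp point, in m); z points along the fingers, y is the line along which they close (so a half turn about z gives the same grasp; the last joint's range is limited). The gripper opens to 93 mm and grips with 3 to 60 N. Pads are 15 mm wide; open, the fingers measure 128 mm over their backs; the gripper's body (75 mm by 188 mm) begins 65 mm behind the grasp point.
Start: joints at [-1.251, 0.599, -0.003, 1.599, 0.002, 0.943, -0.08], TCP at [0.28, 0.669, 0.219] pointing down, gripper open.
Joint ranges: [-2.57, 2.57], [-0.35, 1.97], [-1.29, 1.29], [0.11, 2.56], [-1.05, 4.19], [0.11, 1.86], [-2.63, 2.63]. Speed limits (rad/s): [2.22, 2.22, 3.01, 3.01, 3.14, 3.14, 3.14].

INTERFACE

Orientations are given as a unit quaternion [w, x, y, z].
In Python, from workcell import ctrl gives the robot as it stands.
- The arm moves only by the tool jog_arm, never from a script. Its argument "rows" is a list of rows, each an object with "offset": the shift along the world's x, y, z in mm, a list of three; "angular": the turn, a rotation vector about the world's x, y, z in rad, a list of three; "gripper": the opening, from 0 (shut) to 1 (fully open). In form: [{"offset": [tx, ty, tz], "angular": [wx, wy, wz], "gripper": gripper}, ...]. A call has 1 to 20 rows; each row shifts and turns the commanded pose from where the row before left it; what a row does not reach is not made up. A row lasts 1/8 s, in which the tool goes at most 62.5 mm and 10.7 degrees, less where a joint would pass 70% of its speed; a pose out of reach is approached as far as the arm can. A call is refused whole if a number of a shift passes 62.5 or a number of a turn 0.188, either way. A call with a gripper value outside its range is refused whole. The fingers move at their own pace and stop on an object; the grip force is fixed at half the most. Time passes only in rows, so rows that do not move let the fingers close. It gives the time, the measured TCP pose, the force, the opening and the grip force at its end, in the units of the state.
- ctrl.state(): the state, without advancing time (a new reading comes with each control period).
- ctrl.camera(name): name is "side" or "top" or "wrist"; returns a dict with "img" (420x560x3 uint8, red, green, blue), "range_z" (420x560 float32, m along the optical axis (not along the pixel's ray), 0 where there is no reading), "fx", "fy", "cx", "cy" (pixels), "D" ([k1, k2, p1, p2, k3] as OpenCV has them; the pictures are not rectified), "camera_from_world" (4x4, takes a point from world to camera coordinates); the wrist camera has in their place "T_tool_cam" (4x4, takes a point from camera to tool coordinates, whose origin is the TCP and whose axes are the flange's). Camera axes: x right, y up, looking along -z (the intrinsics and any distortion apply to the point x, -y, -z); pixel columns grow to the right and rows downward; lengths in m; the calibration is good to about 2 mm. A picture is of the moment at which its call begins: read the wrist's pose just before it.
- ctrl.job_done(): hands the job in; it is judged then, once.
Trained networks look in a picture, given as the dict that the camera call returned (one of the last four; its "shot" number tells which), for a name from the list of things; names that differ only in an ending like _2 or _b are one class to them, and where a whole thing is asked for, a point or a joint stands for the part that bears it (a point fixed in the world has none). Each returns a list of dicts, best first, with "confidence" (0 to 1); they miss things now and then, are a little off and sometimes report something else, mostly with a low value. They report only what shows in the picture. A call takes as long as a camera call.
- ctrl.regions_of(picture, thing): "region" (420x560 bool, what is visible of it) and "position" ([row, column] in pixels, amid what is visible of it).
The state is a dict: "time_s": time; "q": joint angles; "qd": joint speeds; "effort": joint torques, N m; "tcp_pos": TCP position; "tcp_rot": TCP orientation; "ft_force": force on the tool from outside, world axes, zero at the start; "ft_torque": the same for the moment, N m; "width": finger opening in m; "gripper_force": force on a finger pad.
Only numpy, scipy, OpenCV 4.12 (cv2) and the standard library are available. Lean on these libraries where they do the work, as an engineer would, in place of code of your own. Each camera call takes 0.05 s, during which the arm holds its last target. There are 200 camera calls.

TASK

Open the stock chest's lid until it rests against its stop, stand every one of the small squat tins from the table upright on the chest's floor, and shut the lid again without letting it slam. Then take the screwdriver from its stand and use it to turn both cam locks clockwise as far as they go, so that each grabs and draws in its bolt head, and stand the screwdriver back in its stand. Turn the cams only with the screwdriver, and leave the other things on the table where they are.

Things in the scene. Friction and masses are not known exactly. Their poses are not given: they have to be found in the camera images.
- chest: Fixed plywood chest, outside 166 (x) x 300 (y) x 80 mm high, walls and floor 8 mm thick (inside 150 x 284 x 72 mm deep). Origin: centre of the underside; inner floor at z = 8 mm. x points from its front (robot side) to the hinge side, z up. Two cam locks stand on brackets on its front.
- lid (a joint): Hinge angle of the chest's lid (panel 166 x 300 x 12 mm, 0.35 kg): 0 = shut on the rim, grows as the front edge rises; stop at 1.72 rad, a little past upright, where it rests by itself. Below about 1.5 rad it falls shut if let go.
- lid_hinge (a point): Middle of the lid's hinge axis, which runs along the chest's y at chest (83, 0, 86) mm. Its axes are those of the chest.
- lid_handle (a point): Middle of the lid's handle: a round steel bar 10 mm thick along the chest's y, 72 mm long between two arms, 42 mm in front of the lid's front edge, 208 mm from the hinge axis and level with it when shut; it points up when the lid is upright. It can be pinched from above (fingers closing along the chest's x) and rolls between the pads as the lid swings.
- driver: Loose screwdriver, 128 mm, 0.12 kg, blade down in its stand. Origin: centre of the blade's end; z up along it. Blade 13 mm wide along x, 3.6 mm thick along y (last 3 mm: 11 x 2.4), 15 mm long; shank 8 mm thick to z = 60; collar 28 mm across, z = 60 to 66; oblong black handle z = 66 to 128, 30 mm along x (the blade's width), 20 mm along y.
- stand: Fixed wooden driver stand 60 x 60 x 75 mm with an upright through hole 20 mm wide in the middle of its top. Origin: centre of the underside. The driver's collar rests on the top, so that its blade's end is 15 mm above the table.
- cam_left (a joint): Turn of the left cam (the +y one): 0 to 1.3 rad, growing CLOCKWISE seen from above, stop at 1.3. It starts loose at 0 to 0.3; from about 0.7 its spiral claw grabs the bolt head and draws it in. About 0.07 N m of friction; turning it takes up some 0.2 rad of play in the slot; it stays where it is left.
- cam_left_slot (a point): Centre of the top of the left cam disc (30 mm across, upright axis, at chest (-121, 105, 108) mm). In the top is a straight slot 5.5 mm wide, 17 mm long, 9 mm deep, closed at both ends, along this point's x axis, which turns with the cam: along the chest's x at cam 0, turned q clockwise at cam q.
- cam_left_disc: The left cam's slotted steel disc; origin on its axis, 30 mm below its top face; turns with the cam.
- bolt_left (a joint): Draw of the left sprung bolt out of the lid's front edge towards the cam: 0 = not drawn, about 0.007 m when the cam is fully turned (spring 300 N/m). The head is in the claw's reach only with the lid shut; if a cam is already turned the lid cannot shut.
- cam_right (a joint): Turn of the right cam (the -y one): 0 to 1.3 rad, growing CLOCKWISE seen from above, stop at 1.3. It starts loose at 0 to 0.3; from about 0.7 its spiral claw grabs the bolt head and draws it in. About 0.07 N m of friction; turning it takes up some 0.2 rad of play in the slot; it stays where it is left.
- cam_right_slot (a point): Centre of the top of the right cam disc (30 mm across, upright axis, at chest (-121, -105, 108) mm). In the top is a straight slot 5.5 mm wide, 17 mm long, 9 mm deep, closed at both ends, along this point's x axis, which turns with the cam: along the chest's x at cam 0, turned q clockwise at cam q.
- cam_right_disc: The right cam's slotted steel disc; origin on its axis, 30 mm below its top face; turns with the cam.
- bolt_right (a joint): Draw of the right sprung bolt out of the lid's front edge towards the cam: 0 = not drawn, about 0.007 m when the cam is fully turned (spring 300 N/m). The head is in the claw's reach only with the lid shut; if a cam is already turned the lid cannot shut.
- tin1: Squat closed steel tin with a paper band, 54 mm across, 45 mm high, 0.12 to 0.25 kg, upright, loose (2 to 4 tins are present). Origin: centre of the underside.
- tin2: Squat closed steel tin with a paper band, 54 mm across, 45 mm high, 0.12 to 0.25 kg, upright, loose (2 to 4 tins are present). Origin: centre of the underside.
- tin3: Squat closed steel tin with a paper band, 54 mm across, 45 mm high, 0.12 to 0.25 kg, upright, loose (2 to 4 tins are present). Origin: centre of the underside.
- tin4: Squat closed steel tin with a paper band, 54 mm across, 45 mm high, 0.12 to 0.25 kg, upright, loose (2 to 4 tins are present). Origin: centre of the underside.
- tape: roll of tape lying flat, 56 mm across, 12 mm high, a bystander among the tins. Origin: centre of the underside.
- spray: tall spray bottle, 64 mm across, 190 mm high, a bystander. Origin: centre of the underside.
- carton: small closed carton 80 x 100 x 70 mm, a bystander. Origin: centre of the underside.
- wrench: wrench 160 mm long lying flat in front of the robot, a bystander. Origin near its middle.
- cup: white plastic cup, 70 mm across, 90 mm high, a bystander. Origin: centre of the underside.
- jar: big closed jar, 80 mm across, 90 mm high, a bystander (larger than the tins). Origin: centre of the underside.

How it is judged:
By the outcome, as a careful person would: the job done as asked, in the order asked, and still so for the second after the job is handed in, with the robot touching nothing.
Of tin1, tin2, tin3, tin4 only 2 to 4 are there at a start; the rules pass over those that are not, and their reading is None.
At some moment in a run one of tin1, tin2, tin3, tin4 may be knocked a few centimetres aside while the robot is not near it.
It also fails if it takes over 210 s, if anything falls off the work surface, if the arm or the gripper's body presses on something with over 40 N, if the wrist force passes 120 N, or if a joint passes its speed limit or range.

## Working session

There is one attempt and no reset: what is moved stays moved. The work goes in short steps, Python scripts to look and compute and a tool call to move; the robot and the scene stay as the last step left them, time stands still between calls to the robot, and variables do not carry over. Pictures are saved under pics/ and viewed, at most 14 in all, crops included, and the job is handed in when it is done.

Besides the shell and the picture viewer there is one more tool, called after "Call:" as a command line: name --argument value ..., lists and objects as JSON in quotes. jog_arm: Moves the arm, as the interface text tells. Its arguments: {"type":"object","properties":{"rows":{"type":"array"}},"required":["rows"]}

```bash
ls; mkdir -p pics; python3 - <<'E'
from workcell import ctrl
import cv2, numpy as np
s=ctrl.state(); print(s['time_s'],s['tcp_pos'],s['tcp_rot'],s['width'])
ims=[]
for n in ('top','side'):
    p=ctrl.camera(n); ims.append(p['img'][:,:,::-1])
    print(n,p['fx'],p['fy'],p['cx'],p['cy'],p['D']); print(np.round(p['camera_from_world'],3))
    cv2.imwrite(f'pics/{n}0.png',ims[-1])
p=ctrl.camera('wrist'); print(np.round(p['T_tool_cam'],3),p['fx'],p['D'])
E
```

```text
pics
0.0 [0.28001467 0.66822024 0.21774604] [-9.22137354e-05  1.97077311e-01  9.80387636e-01 -7.79933344e-04] 0.09288830398953751
top 390.0306028195838 390.0306028195838 279.3972195089304 206.6577641841353 [-0.01392209  0.          0.          0.          0.        ]
[[-0.021 -1.    -0.011  0.108]
 [ 0.991 -0.022  0.133 -0.574]
 [-0.133 -0.008  0.991 -1.002]
 [ 0.     0.     0.     1.   ]]
side 438.1958343559288 438.1958343559288 280.50679282660326 206.94043318821716 [-0.12152355  0.          0.          0.          0.        ]
[[ 0.891 -0.453 -0.018 -0.474]
 [ 0.348  0.656  0.67  -0.298]
 [-0.292 -0.603  0.742 -1.023]
 [ 0.     0.     0.     1.   ]]
[[-0.     0.961  0.275  0.077]
 [ 1.     0.    -0.001 -0.   ]
 [-0.001  0.275 -0.961 -0.167]
 [ 0.     0.     0.     1.   ]] 304.4525346822874 [-0.03873366  0.          0.          0.          0.        ]
```

View pics/top0.png

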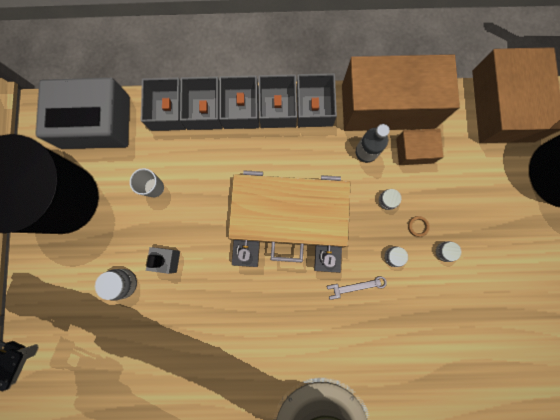

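View pics/side0.png

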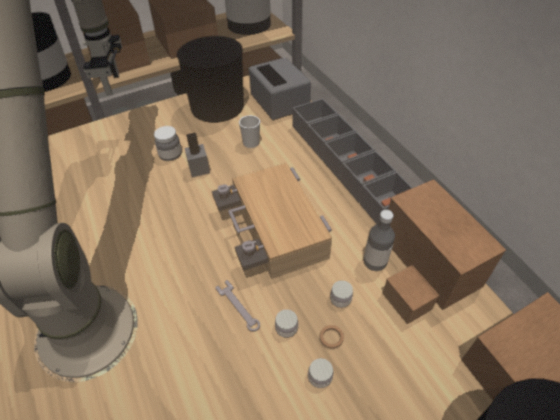

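The top view shows the chest at (290,210), handle (287,255), cams at (245,255) and (330,260). Three tins are at (390,199), (397,257) and (451,252), the tape at (418,226), the stand with driver at (162,260). The side view agrees. Now measuring.

```bash
cat > h.py <<'E'
from workcell import ctrl
import cv2, numpy as np
from scipy.spatial.transform import Rotation as R
def tool():
    s=ctrl.state(); q=s['tcp_rot']; T=np.eye(4)
    T[:3,:3]=R.from_quat([q[1],q[2],q[3],q[0]]).as_matrix(); T[:3,3]=s['tcp_pos']; return T
def shot(name):
    T=tool(); p=ctrl.camera(name)
    p['W']=np.linalg.inv(p['camera_from_world']) if name!='wrist' else T@p['T_tool_cam']
    return p
def K(p): return np.array([[p['fx'],0,p['cx']],[0,p['fy'],p['cy']],[0,0,1.]])
def cloud(p,mask=None,rc=None):
    """world points of a mask's pixels (or of given [row,col] list)"""
    if rc is None: rc=np.argwhere(mask)
    rc=np.asarray(rc); z=p['range_z'][rc[:,0].astype(int),rc[:,1].astype(int)]; ok=z>0
    rc,z=rc[ok],z[ok]
    u=cv2.undistortPoints(rc[:,::-1].astype(float).reshape(-1,1,2),K(p),np.array(p['D'],float)).reshape(-1,2)
    P=np.c_[u[:,0]*z,-u[:,1]*z,-z]
    return P@p['W'][:3,:3].T+p['W'][:3,3]
def proj(p,X):
    C=(np.atleast_2d(X)-p['W'][:3,3])@p['W'][:3,:3]; C=C*[1,-1,-1]
    return cv2.projectPoints(C.reshape(-1,1,3),np.zeros(3),np.zeros(3),K(p),np.array(p['D'],float))[0].reshape(-1,2)
def top(P,dz=.006):
    """highest flat part: z and rectangle centre/size/angle"""
    z=np.percentile(P[:,2],95); Q=P[np.abs(P[:,2]-z)<dz]
    c,s,a=cv2.minAreaRect((Q[:,:2]*1000).astype(np.float32)); return np.round([z*1000,*c,*s,a],1),len(Q)
E
python3 - <<'E'
from h import *
for n in ('top','side'):
    p=shot(n)
    for t in ('tin1','tape','chest','lid_handle','lid','driver','stand','cam_left_disc','spray','carton','jar','cup','wrench'):
        for r in ctrl.regions_of(p,t)[:4]:
            P=cloud(p,r['region'])
            if len(P)>5: print(n,t,round(r['confidence'],2),np.round(r['position']),*top(P))
E
```

```text
top tin1 0.88 [261. 395.] [  47.9  438.8 -210.4   48.3   46.6   88.5] 276
top tin1 0.83 [200. 390.] [  47.8  592.9 -203.2   49.4   46.5   86.6] 261
top tape 0.69 [218. 288.] [ 95.5 543.3  71.8 299.9 225.7  85. ] 7566
top tape 0.49 [232. 418.] [  15.2  518.2 -281.    52.6   52.8   22.9] 139
top chest 0.64 [219. 288.] [ 95.5 543.   71.9 299.9 224.4  85.3] 7546
top chest 0.46 [198. 390.] [  47.8  592.9 -203.2   49.4   46.5   86.6] 261
top chest 0.26 [232. 414.] [  14.8  518.5 -281.9   53.3   54.9   44.5] 155
top lid_handle 0.72 [214. 288.] [ 95.  539.7  72.2 300.2 214.1  84.8] 7572
top lid_handle 0.22 [145. 374.] [ 190.   731.2 -149.9   28.1   27.8   69.7] 126
top lid 0.71 [213. 289.] [ 95.  538.6  72.2 299.9 211.8  85. ] 7539
top lid 0.66 [183. 149.] [ 90.9 643.1 447.4  69.1  65.2  44. ] 131
top driver 0.64 [262. 156.] [145.3 439.6 404.6  20.5  28.3  81.5] 102
top driver 0.29 [263. 331.] [111.1 431.5 -23.4  26.3  27.6  68.6] 96
top stand 0.81 [258. 166.] [ 78.  442.  405.1  60.4  59.8  82.9] 343
top cam_left_disc 0.43 [252. 244.] [110.3 450.2 185.7  27.   21.9  88.8] 75
top cam_left_di
[... 1184 characters left out ...]
  71.3 303.1 214.2  85. ] 5339
side stand 0.67 [163. 199.] [ 77.3 442.5 401.1  63.   57.2  82. ] 170
side cam_left_disc 0.7 [147. 166.] [ 92.6 382.9 520.9  66.8  67.5  72.7] 222
side cam_left_disc 0.64 [214. 276.] [ 95.1 540.   71.1 302.5 213.7  85.4] 5335
side cam_left_disc 0.43 [189. 221.] [110.5 451.5 183.9  30.1  27.8  83.1] 74
side spray 0.94 [245. 379.] [ 189.6  731.9 -152.3   27.6   28.5   54.1] 114
side carton 0.69 [294. 410.] [  71.8  733.3 -288.8   83.6   99.7    2. ] 1202
side jar 0.92 [146. 167.] [ 92.6 382.9 520.9  66.8  67.5  72.7] 222
side cup 0.83 [131. 247.] [ 89.2 643.3 444.1  66.7  72.5   1.7] 105
side wrench 0.68 [304. 234.] [  10.1  361.3 -109.2   36.5  155.4   10.9] 371
```

Call:
jog_arm --rows '[{"offset": [13, -49, 0], "angular": [0, 0, -0.105], "gripper": 1}, {"offset": [13, -49, 0], "angular": [0, 0, -0.105], "gripper": 1}, {"offset": [13, -49, 0], "angular": [0, 0, -0.105], "gripper": 1}, {"offset": [13, -49, 0], "angular": [0, 0, -0.105], "gripper": 1}, {"offset": [13, -49, 0], "angular": [0, 0, -0.105], "gripper": 0.3}, {"offset": [13, -49, 0], "angular": [0, 0, -0.105], "gripper": 0.3}, {"offset": [13, -49, 0], "angular": [0, 0, -0.105], "gripper": 0.3}, {"offset": [13, -49, 0], "angular": [0, 0, -0.105], "gripper": 0.3}, {"offset": [13, -49, 0], "angular": [0, 0, -0.105], "gripper": 0.3}, {"offset": [13, -49, -10], "angular": [0, 0, -0.105], "gripper": 0.3}, {"offset": [14, -49, -10], "angular": [0, 0, -0.105], "gripper": 0.3}, {"offset": [14, -49, -20], "angular": [0, 0, -0.105], "gripper": 0.3}, {"offset": [0, 0, 0], "angular": [0, 0, 0], "gripper": 0.3}]'

```text
time_s: 3.18
tcp_pos: [0.4384, 0.0771, 0.178]
tcp_rot: [0.0, 0.739, 0.673, -0.001]
ft_force: [0.2, 0.4, -0.1]
width: 0.0281
gripper_force: 0.0
```

```bash
cat >> h.py <<'E'
def yaw():
    T=tool(); return np.degrees(np.arctan2(T[1,1],T[0,1]))
E
python3 - <<'E'
from h import *
T=tool(); print(T[:3,3],yaw())
p=shot('wrist'); cv2.imwrite('pics/w1.png',p['img'][:,:,::-1])
P=cloud(p,p['range_z']>0)
th=np.radians(-5.0); X=np.array([np.cos(th),np.sin(th)]);Y=np.array([-np.sin(th),np.cos(th)])
d=P[:,:2]-[.563,.0697]; c=np.c_[d@X,d@Y,P[:,2]]
m=(c[:,0]>-.14)&(c[:,0]<-.11)&(abs(c[:,1])<.03)&(c[:,2]>.07)&(c[:,2]<.1)
print(m.sum(), np.median(c[m],0), np.percentile(c[m],[2,98],0), np.median(P[m],0))
q=P[m]; print('bar dir', np.degrees(np.arctan2(*np.linalg.svd(q[:,:2]-q[:,:2].mean(0),full_matrices=False)[2][0][::-1])))
print('handle pix',proj(p,[[.4385,.0808,.086]]))
E
```

```text
[0.4384348  0.07710019 0.17803011] -5.349100722070355
749 [-0.12574399  0.00192611  0.09064295] [[-0.13064456 -0.02854566  0.0875867 ]
 [-0.12127107  0.02893782  0.09241197]] [0.43775896 0.08244289 0.09064295]
bar dir -94.80460037088375
handle pix [[281.79055091 205.32788262]]
```

View pics/w1.png

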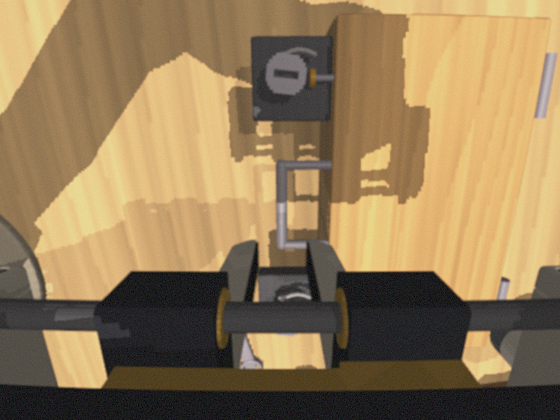

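The wrist view shows the handle bar from (282,165) to (282,243), its middle where projected, and the left cam's slot at (287,74). Going down to grasp the bar.

Call:
jog_arm --rows '[{"offset": [0, 4, -40], "angular": [0, 0, 0], "gripper": 0.27}, {"offset": [0, 0, -40], "angular": [0, 0, 0], "gripper": 0.27}, {"offset": [0, 0, -30], "angular": [0, 0, 0], "gripper": 0.27}, {"offset": [0, 0, 0], "angular": [0, 0, 0], "gripper": 0.27}, {"offset": [0, 0, 0], "angular": [0, 0, 0], "gripper": 0}, {"offset": [0, 0, 0], "angular": [0, 0, 0], "gripper": 0}, {"offset": [0, 0, 0], "angular": [0, 0, 0], "gripper": 0}, {"offset": [0, 0, 0], "angular": [0, 0, 0], "gripper": 0}]'

```text
time_s: 4.22
tcp_pos: [0.4386, 0.0853, 0.0697]
tcp_rot: [0.0, 0.737, 0.676, 0.001]
ft_force: [-0.9, 1.7, 9.1]
width: 0.0092
gripper_force: 30.0
```

```bash
python3 -c "
import numpy as np
f=np.r_[0,.04,np.arange(.12,1.63,.1),1.68,1.73]
d=208*(1-np.cos(f));h=208*np.sin(f)
P=np.round(np.c_[d*.9962,-d*.0872,h])
print(len(f)-1,np.diff(P,axis=0).astype(int).tolist())
"
```

```text
19 [[0, 0, 8], [1, 0, 17], [4, 0, 20], [6, -1, 20], [7, -1, 20], [9, 0, 18], [12, -1, 18], [12, -2, 16], [15, -1, 15], [16, -1, 13], [17, -2, 12], [18, -1, 10], [19, -2, 8], [20, -2, 6], [20, -1, 5], [21, -2, 2], [20, -2, 0], [13, -1, -1], [10, -1, -2]]
```

Call:
jog_arm --rows '[{"offset": [0, 0, 8], "angular": [0, 0, 0], "gripper": 0}, {"offset": [1, 0, 17], "angular": [0, 0, 0], "gripper": 0}, {"offset": [4, 0, 20], "angular": [0, 0, 0], "gripper": 0}, {"offset": [6, -1, 20], "angular": [0, 0, 0], "gripper": 0}, {"offset": [7, -1, 20], "angular": [0, 0, 0], "gripper": 0}, {"offset": [9, 0, 18], "angular": [0, 0, 0], "gripper": 0}, {"offset": [12, -1, 18], "angular": [0, 0, 0], "gripper": 0}, {"offset": [12, -2, 16], "angular": [0, 0, 0], "gripper": 0}, {"offset": [15, -1, 15], "angular": [0, 0, 0], "gripper": 0}, {"offset": [16, -1, 13], "angular": [0, 0, 0], "gripper": 0}]'

```text
time_s: 5.48
tcp_pos: [0.515, 0.0783, 0.2345]
tcp_rot: [-0.004, 0.737, 0.676, -0.003]
ft_force: [-16.3, 3.8, 14.9]
width: 0.0093
gripper_force: 30.0
```

Call:
jog_arm --rows '[{"offset": [17, -2, 12], "angular": [0, 0, 0], "gripper": 0}, {"offset": [18, -1, 10], "angular": [0, 0, 0], "gripper": 0}, {"offset": [19, -2, 8], "angular": [0, 0, 0], "gripper": 0}, {"offset": [20, -2, 6], "angular": [0, 0, 0], "gripper": 0}, {"offset": [20, -1, 5], "angular": [0, 0, 0], "gripper": 0}, {"offset": [21, -2, 2], "angular": [0, 0, 0], "gripper": 0}, {"offset": [20, -2, 0], "angular": [0, 0, 0], "gripper": 0}, {"offset": [13, -1, -1], "angular": [0, 0, 0], "gripper": 0}, {"offset": [6, 0, -1], "angular": [0, 0, 0], "gripper": 0}, {"offset": [0, 0, 0], "angular": [0, 0, 0], "gripper": 0}]'

```text
time_s: 6.72
tcp_pos: [0.6751, 0.0642, 0.2757]
tcp_rot: [0.001, 0.737, 0.676, 0.001]
ft_force: [0.5, -0.6, 6.0]
width: 0.0092
gripper_force: 30.0
```

Call:
jog_arm --rows '[{"offset": [4, 0, -1], "angular": [0, 0, 0], "gripper": 0}, {"offset": [0, 0, 0], "angular": [0, 0, 0], "gripper": 0.3}, {"offset": [0, 0, 0], "angular": [0, 0, 0], "gripper": 0.3}, {"offset": [0, 0, 0], "angular": [0, 0, 0], "gripper": 0.3}, {"offset": [0, 0, 30], "angular": [0, 0, 0], "gripper": 0.3}, {"offset": [0, 0, 50], "angular": [0, 0, 0], "gripper": 0.3}, {"offset": [-40, -20, 0], "angular": [0, 0, 0], "gripper": 1}, {"offset": [-50, -20, 0], "angular": [0, 0, 0], "gripper": 1}, {"offset": [-50, -20, 0], "angular": [0, 0, 0.15], "gripper": 1}, {"offset": [-50, -20, 0], "angular": [0, 0, 0.18], "gripper": 1}]'

```text
time_s: 7.98
tcp_pos: [0.4865, -0.016, 0.3535]
tcp_rot: [0.0, 0.614, 0.79, -0.0]
ft_force: [0.9, 0.2, -0.6]
width: 0.0635
gripper_force: 0.0
```

```bash
python3 - <<'E'
from h import *
print(tool()[:3,3],yaw(),ctrl.state()['time_s'])
for n in ('top','side'):
    p=shot(n); cv2.imwrite(f'pics/{n}2.png',p['img'][:,:,::-1])
    for r in ctrl.regions_of(p,'tin1')[:5]:
        P=cloud(p,r['region'])
        if len(P)>5: print(n,round(r['confidence'],2),np.round(r['position']),*top(P))
E
```

```text
[ 0.4865314  -0.01598345  0.35345695] 14.299016132537888 7.975
top 0.57 [252. 240.] [110.7 450.2 185.8  26.9  26.9  88.4] 94
side 0.9 [288. 343.] [  46.9  592.5 -204.2   48.6   45.5   57.6] 277
side 0.63 [374. 317.] [  47.1  448.3 -352.9   45.8   48.4   48.2] 391
side 0.57 [322. 287.] [  46.9  440.  -212.6   47.8   48.    63.5] 323
```

View pics/side2.png

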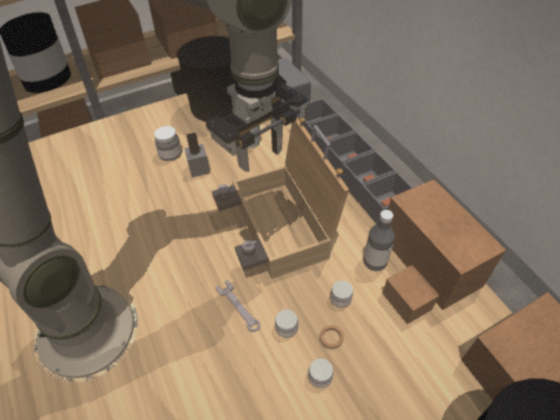

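The side view shows the lid resting open and upright, the tins still at (342,293), (287,322) and (320,371). On to tin A.

Call:
jog_arm --rows '[{"offset": [-6, -24, -26], "angular": [0, 0, 0.154], "gripper": 1}, {"offset": [-6, -24, -26], "angular": [0, 0, 0.154], "gripper": 1}, {"offset": [-6, -24, -26], "angular": [0, 0, 0.154], "gripper": 1}, {"offset": [-6, -24, -26], "angular": [0, 0, 0.154], "gripper": 1}, {"offset": [-6, -25, -26], "angular": [0, 0, 0.154], "gripper": 1}, {"offset": [-6, -25, -26], "angular": [0, 0, 0.154], "gripper": 1}, {"offset": [-6, -25, -26], "angular": [0, 0, 0.154], "gripper": 1}, {"offset": [-5, -25, -26], "angular": [0, 0, 0.154], "gripper": 1}, {"offset": [0, 0, 0], "angular": [0, 0, 0], "gripper": 1}]'

```text
time_s: 9.3
tcp_pos: [0.441, -0.2129, 0.1435]
tcp_rot: [-0.002, 0.049, 0.999, 0.0]
ft_force: [0.8, 1.9, 0.1]
width: 0.0926
gripper_force: 0.0
```

```bash
cat > tins.py <<'E'
from h import *
import sys
print(tool()[:3,3],yaw(),ctrl.state()['time_s'])
for n in sys.argv[1:]:
    p=shot(n)
    for r in ctrl.regions_of(p,'tin1')[:5]:
        P=cloud(p,r['region'])
        if len(P)>5: print(n,round(r['confidence'],2),np.round(r['position']),*top(P))
E
python3 tins.py wrist side
```

```text
[ 0.44099832 -0.21285167  0.14353738] 84.34996337234419 9.3
wrist 0.85 [222. 144.] [  46.6  449.1 -349.9   49.6   48.6    8.5] 2070
wrist 0.72 [200. 286.] [  46.6  438.2 -211.6   49.1   48.9   83.7] 2276
wrist 0.59 [349. 304.] [  46.9  597.2 -203.4   49.4   42.1   88.3] 1298
side 0.84 [373. 320.] [  46.9  448.6 -351.2   48.8   48.7    3.3] 420
side 0.84 [328. 286.] [  47.1  433.7 -213.8   36.3   48.9   21.5] 253
side 0.65 [291. 343.] [  46.4  592.3 -205.    48.3   46.6   68.3] 280
```

Call:
jog_arm --rows '[{"offset": [-2, 1, -45], "angular": [0, 0, 0], "gripper": 1}, {"offset": [0, 0, -45], "angular": [0, 0, 0], "gripper": 1}, {"offset": [0, 0, -30], "angular": [0, 0, 0], "gripper": 1}, {"offset": [0, 0, -11], "angular": [0, 0, 0], "gripper": 1}, {"offset": [0, 0, 0], "angular": [0, 0, 0], "gripper": 0}, {"offset": [0, 0, 0], "angular": [0, 0, 0], "gripper": 0}, {"offset": [0, 0, 0], "angular": [0, 0, 0], "gripper": 0}, {"offset": [0, 0, 0], "angular": [0, 0, 0], "gripper": 0}, {"offset": [0, 0, 0], "angular": [0, 0, 0], "gripper": 0}]'

```text
time_s: 10.62
tcp_pos: [0.4395, -0.2105, 0.0152]
tcp_rot: [0.0, 0.047, 0.999, -0.0]
ft_force: [-0.2, 0.5, 7.4]
width: 0.053
gripper_force: 30.0
```

Call:
jog_arm --rows '[{"offset": [0, 0, 40], "angular": [0, 0, 0], "gripper": 0}, {"offset": [0, 0, 50], "angular": [0, 0, 0], "gripper": 0}, {"offset": [8, 23, 45], "angular": [0, 0, 0], "gripper": 0}, {"offset": [15, 46, 0], "angular": [0, 0, 0.01], "gripper": 0}, {"offset": [15, 46, 0], "angular": [0, 0, 0], "gripper": 0}, {"offset": [15, 46, 0], "angular": [0, 0, 0], "gripper": 0}, {"offset": [15, 46, 0], "angular": [0, 0, 0], "gripper": 0}, {"offset": [15, 46, 0], "angular": [0, 0, 0], "gripper": 0}, {"offset": [15, 46, 0], "angular": [0, 0, 0], "gripper": 0}, {"offset": [15, 46, 0], "angular": [0, 0, 0], "gripper": 0}, {"offset": [8, 23, 0], "angular": [0, 0, 0], "gripper": 0}, {"offset": [0, 0, 0], "angular": [0, 0, 0], "gripper": 0}]'

```text
time_s: 12.12
tcp_pos: [0.5601, 0.1589, 0.1493]
tcp_rot: [-0.0, 0.041, 0.999, -0.0]
ft_force: [0.2, -0.8, -2.8]
width: 0.053
gripper_force: 30.0
```

Call:
jog_arm --rows '[{"offset": [0, 0, -40], "angular": [0, 0, 0], "gripper": 0}, {"offset": [0, 0, -40], "angular": [0, 0, 0], "gripper": 0}, {"offset": [0, 0, -28], "angular": [0, 0, 0], "gripper": 0}, {"offset": [0, 0, -12], "angular": [0, 0, 0], "gripper": 0}, {"offset": [0, 0, -5], "angular": [0, 0, 0], "gripper": 0}, {"offset": [0, 0, 0], "angular": [0, 0, 0], "gripper": 0}]'

```text
time_s: 12.88
tcp_pos: [0.5605, 0.1572, 0.0252]
tcp_rot: [0.0, 0.043, 0.999, 0.0]
ft_force: [0.9, 0.3, -1.7]
width: 0.0531
gripper_force: 30.0
```

Call:
jog_arm --rows '[{"offset": [0, 0, -2], "angular": [0, 0, 0], "gripper": 0}, {"offset": [0, 0, 0], "angular": [0, 0, 0], "gripper": 0.67}, {"offset": [0, 0, 0], "angular": [0, 0, 0], "gripper": 0.67}, {"offset": [0, 0, 0], "angular": [0, 0, 0], "gripper": 0.67}, {"offset": [0, 0, 40], "angular": [0, 0, 0], "gripper": 0.67}, {"offset": [0, 0, 50], "angular": [0, 0, 0], "gripper": 0.67}, {"offset": [0, -20, 30], "angular": [0, 0, 0], "gripper": 1}, {"offset": [5, -60, 0], "angular": [0, 0, 0], "gripper": 1}, {"offset": [5, -60, 0], "angular": [0, 0, 0], "gripper": 1}, {"offset": [5, -60, 0], "angular": [0, 0, 0], "gripper": 1}, {"offset": [5, -60, 0], "angular": [0, 0, 0], "gripper": 1}, {"offset": [0, 0, 0], "angular": [0, 0, 0], "gripper": 1}]'

```text
time_s: 14.38
tcp_pos: [0.5798, -0.1087, 0.1429]
tcp_rot: [0.0, 0.047, 0.999, -0.001]
ft_force: [0.1, 1.3, 0.4]
width: 0.0926
gripper_force: 0.0
```

```bash
python3 tins.py wrist side top
```

```text
[ 0.5797858  -0.10865375  0.14291119] 84.65818535909963 14.375
wrist 0.78 [156. 543.] [ 50.4 562.7 136.5  37.5  11.6   7.9] 346
wrist 0.78 [221. 186.] [  46.6  589.4 -203.1   42.2   49.7    3.2] 1756
wrist 0.69 [92. 20.] [  45.8  454.8 -332.2   12.9   42.    73.6] 589
wrist 0.62 [  7. 401.] [109.4 444.2 -24.9  26.    7.5  84.8] 486
side 0.69 [290. 343.] [  46.7  592.2 -204.4   47.8   45.7   55.6] 280
side 0.62 [374. 321.] [  47.1  449.1 -351.7   49.    48.7   42.6] 417
top 0.59 [216. 260.] [5.610e+01 5.575e+02 1.578e+02 4.500e+01 4.750e+01 1.000e-01] 252
```

Call:
jog_arm --rows '[{"offset": [6, -48, 0], "angular": [0, 0, 0], "gripper": 1}, {"offset": [6, -48, -20], "angular": [0, 0, 0], "gripper": 1}, {"offset": [0, 0, -40], "angular": [0, 0, 0], "gripper": 1}, {"offset": [0, 0, -40], "angular": [0, 0, 0], "gripper": 1}, {"offset": [0, 0, -29], "angular": [0, 0, 0], "gripper": 1}, {"offset": [0, 0, 0], "angular": [0, 0, 0], "gripper": 1}, {"offset": [0, 0, 0], "angular": [0, 0, 0], "gripper": 0}, {"offset": [0, 0, 0], "angular": [0, 0, 0], "gripper": 0}, {"offset": [0, 0, 0], "angular": [0, 0, 0], "gripper": 0}, {"offset": [0, 0, 0], "angular": [0, 0, 0], "gripper": 0}, {"offset": [0, 0, 0], "angular": [0, 0, 0], "gripper": 0}]'

```text
time_s: 16.05
tcp_pos: [0.5926, -0.1989, 0.0142]
tcp_rot: [0.001, 0.043, 0.999, -0.0]
ft_force: [-1.2, -0.1, 5.8]
width: 0.0531
gripper_force: 30.0
```

Call:
jog_arm --rows '[{"offset": [0, 0, 40], "angular": [0, 0, 0], "gripper": 0}, {"offset": [0, 0, 50], "angular": [0, 0, 0], "gripper": 0}, {"offset": [0, 10, 46], "angular": [0, 0, 0], "gripper": 0}, {"offset": [-7, 44, 0], "angular": [0, 0, 0], "gripper": 0}, {"offset": [-7, 44, 0], "angular": [0, 0, 0], "gripper": 0}, {"offset": [-7, 44, 0], "angular": [0, 0, 0], "gripper": 0}, {"offset": [-7, 44, 0], "angular": [0, 0, 0], "gripper": 0}, {"offset": [-6, 44, 0], "angular": [0, 0, 0], "gripper": 0}, {"offset": [-6, 39, 0], "angular": [0, 0, 0], "gripper": 0}, {"offset": [0, 0, -10], "angular": [0, 0, 0], "gripper": 0}, {"offset": [0, 0, -30], "angular": [0, 0, 0], "gripper": 0}, {"offset": [0, 0, -40], "angular": [0, 0, 0], "gripper": 0}, {"offset": [0, 0, -28], "angular": [0, 0, 0], "gripper": 0}, {"offset": [0, 0, -12], "angular": [0, 0, 0], "gripper": 0}, {"offset": [0, 0, 0], "angular": [0, 0, 0], "gripper": 0}]'

```text
time_s: 17.92
tcp_pos: [0.5519, 0.0699, 0.0291]
tcp_rot: [-0.001, 0.043, 0.999, -0.0]
ft_force: [0.1, 0.5, -1.6]
width: 0.053
gripper_force: 30.0
```

Call:
jog_arm --rows '[{"offset": [0, 0, -4], "angular": [0, 0, 0], "gripper": 0}, {"offset": [0, 0, -2], "angular": [0, 0, 0], "gripper": 0}, {"offset": [0, 0, 0], "angular": [0, 0, 0], "gripper": 0}, {"offset": [0, 0, 0], "angular": [0, 0, 0], "gripper": 0.67}, {"offset": [0, 0, 0], "angular": [0, 0, 0], "gripper": 0.67}, {"offset": [0, 0, 0], "angular": [0, 0, 0], "gripper": 0.67}, {"offset": [0, 0, 40], "angular": [0, 0, 0], "gripper": 0.67}, {"offset": [0, 0, 50], "angular": [0, 0, 0], "gripper": 0.67}, {"offset": [0, -30, 30], "angular": [0, 0, 0], "gripper": 1}, {"offset": [-15, -60, 0], "angular": [0, 0, 0], "gripper": 1}, {"offset": [-16, -60, 0], "angular": [0, 0, 0], "gripper": 1}, {"offset": [-16, -60, 0], "angular": [0, 0, 0], "gripper": 1}, {"offset": [-16, -60, 0], "angular": [0, 0, 0], "gripper": 1}, {"offset": [-16, -60, 0], "angular": [0, 0, 0], "gripper": 1}, {"offset": [-16, -60, 0], "angular": [0, 0, 0], "gripper": 1}, {"offset": [0, 0, 0], "angular": [0, 0, 0], "gripper": 1}]'

```text
time_s: 19.92
tcp_pos: [0.4546, -0.325, 0.1438]
tcp_rot: [-0.0, 0.047, 0.999, -0.001]
ft_force: [0.1, 0.6, -0.1]
width: 0.093
gripper_force: 0.0
```

```bash
python3 tins.py wrist side top
```

```text
[ 0.45458847 -0.32497946  0.14382716] 84.64115251378851 19.925
wrist 0.81 [199. 253.] [  46.6  449.  -350.5   48.7   48.9   74.8] 2251
side 0.73 [377. 320.] [  47.2  447.9 -353.1   45.    48.3   37.3] 384
side 0.72 [218. 275.] [ 55.3 544.5  70.3  39.3  24.3  64. ] 91
top 0.72 [215. 256.] [ 56.5 559.3 158.4  47.2  48.3  44.3] 256
top 0.58 [218. 289.] [ 55.9 552.7  71.2  47.4  45.3  88.3] 265
```

Tins 1 and 2 stand in the chest at (559,158) and (553,71). Now the third.

Call:
jog_arm --rows '[{"offset": [-5, -26, -20], "angular": [0, 0, 0], "gripper": 1}, {"offset": [0, 0, -40], "angular": [0, 0, 0], "gripper": 1}, {"offset": [0, 0, -40], "angular": [0, 0, 0], "gripper": 1}, {"offset": [0, 0, -31], "angular": [0, 0, 0], "gripper": 1}, {"offset": [0, 0, 0], "angular": [0, 0, 0], "gripper": 1}, {"offset": [0, 0, 0], "angular": [0, 0, 0], "gripper": 0}, {"offset": [0, 0, 0], "angular": [0, 0, 0], "gripper": 0}, {"offset": [0, 0, 0], "angular": [0, 0, 0], "gripper": 0}, {"offset": [0, 0, 0], "angular": [0, 0, 0], "gripper": 0}, {"offset": [0, 0, 0], "angular": [0, 0, 0], "gripper": 0}]'

```text
time_s: 21.48
tcp_pos: [0.4526, -0.3461, 0.0133]
tcp_rot: [0.001, 0.043, 0.999, -0.001]
ft_force: [0.4, -0.4, 6.1]
width: 0.0532
gripper_force: 30.0
```

Call:
jog_arm --rows '[{"offset": [0, 0, 40], "angular": [0, 0, 0], "gripper": 0}, {"offset": [0, 0, 50], "angular": [0, 0, 0], "gripper": 0}, {"offset": [6, 20, 46], "angular": [0, 0, 0], "gripper": 0}, {"offset": [13, 47, 0], "angular": [0, 0, 0], "gripper": 0}, {"offset": [13, 47, 0], "angular": [0, 0, 0], "gripper": 0}, {"offset": [13, 47, 0], "angular": [0, 0, 0], "gripper": 0}, {"offset": [13, 47, 0], "angular": [0, 0, 0], "gripper": 0}, {"offset": [13, 47, 0], "angular": [0, 0, 0], "gripper": 0}, {"offset": [13, 47, 0], "angular": [0, 0, 0], "gripper": 0}, {"offset": [8, 27, 0], "angular": [0, 0, 0], "gripper": 0}, {"offset": [0, 0, 0], "angular": [0, 0, 0], "gripper": 0}, {"offset": [0, 0, -30], "angular": [0, 0, 0], "gripper": 0}]'

```text
time_s: 22.98
tcp_pos: [0.5451, -0.0167, 0.1197]
tcp_rot: [0.002, 0.042, 0.999, 0.0]
ft_force: [0.0, -0.5, -2.0]
width: 0.0534
gripper_force: 30.0
```

Call:
jog_arm --rows '[{"offset": [0, 0, -40], "angular": [0, 0, 0], "gripper": 0}, {"offset": [0, 0, -34], "angular": [0, 0, 0], "gripper": 0}, {"offset": [0, 0, -14], "angular": [0, 0, 0], "gripper": 0}, {"offset": [0, 0, -5], "angular": [0, 0, 0], "gripper": 0}, {"offset": [0, 0, -3], "angular": [0, 0, 0], "gripper": 0}, {"offset": [0, 0, 0], "angular": [0, 0, 0], "gripper": 0}]'

```text
time_s: 23.72
tcp_pos: [0.5446, -0.0164, 0.0234]
tcp_rot: [0.001, 0.042, 0.999, 0.0]
ft_force: [0.3, -0.7, -0.5]
width: 0.0529
gripper_force: 30.0
```

Call:
jog_arm --rows '[{"offset": [0, 0, -2], "angular": [0, 0, 0], "gripper": 0}, {"offset": [0, 0, 0], "angular": [0, 0, 0], "gripper": 0.67}, {"offset": [0, 0, 0], "angular": [0, 0, 0], "gripper": 0.67}, {"offset": [0, 0, 0], "angular": [0, 0, 0], "gripper": 0.67}, {"offset": [0, 0, 40], "angular": [0, 0, 0], "gripper": 0.67}, {"offset": [0, 0, 60], "angular": [0, 0, 0], "gripper": 0.67}, {"offset": [0, 0, 60], "angular": [0, 0, -0.17], "gripper": 0.5}, {"offset": [0, 0, 60], "angular": [0, 0, -0.17], "gripper": 0.4}, {"offset": [0, 0, 60], "angular": [0, 0, -0.17], "gripper": 0.3}, {"offset": [0, 0, 50], "angular": [0, 0, -0.17], "gripper": 0.3}, {"offset": [0, 20, 10], "angular": [0, 0, -0.17], "gripper": 0.3}, {"offset": [0, 20, 0], "angular": [0, 0, -0.17], "gripper": 0.3}, {"offset": [0, 20, 0], "angular": [0, 0, -0.17], "gripper": 0.3}, {"offset": [0, 20, 0], "angular": [0, 0, -0.17], "gripper": 0.3}, {"offset": [0, 0, 0], "angular": [0, 0, -0.17], "gripper": 0.3}, {"offset": [0, 0, 0], "angular": [0, 0, -0.04], "gripper": 0.3}, {"offset": [0, 0, 0], "angular": [0, 0, 0], "gripper": 0.3}]'

```text
time_s: 25.85
tcp_pos: [0.5441, 0.0635, 0.3606]
tcp_rot: [-0.0, 0.735, 0.678, -0.0]
ft_force: [-1.0, 0.3, 1.2]
width: 0.028
gripper_force: 0.0
```

```bash
python3 tins.py top; python3 - <<'E'
from h import *
p=shot('wrist'); cv2.imwrite('pics/w3.png',p['img'][:,:,::-1])
P=cloud(p,p['range_z']>0)
th=np.radians(-5.0); X=np.array([np.cos(th),np.sin(th)]);Y=np.array([-np.sin(th),np.cos(th)])
d=P[:,:2]-[.563,.0697]; c=np.c_[d@X,d@Y,P[:,2]]
m=(c[:,0]>.08)&(c[:,0]<.14)&(abs(c[:,1])<.03)&(c[:,2]>.28)&(c[:,2]<.31)
if m.sum(): print(m.sum(), np.median(c[m],0), np.median(P[m],0))
E
```

```text
[0.54405624 0.06346271 0.3605952 ] -4.682594376893833 25.85
top 0.55 [215. 252.] [ 56.6 558.4 170.3  48.   22.7   3. ] 126
top 0.52 [160. 238.] [2.700e+02 6.810e+02 1.665e+02 1.430e+01 8.800e+00 5.000e-01] 31
944 [0.11102647 0.00128479 0.29639916] [0.67393619 0.06131966 0.29639916]
```

View pics/w3.png

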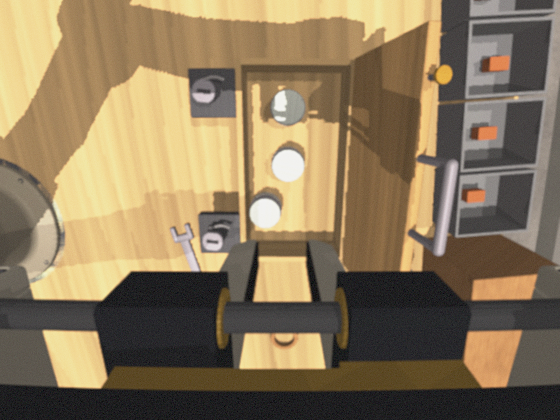

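The view shows all three tins in the chest at (288,107), (288,165) and (265,212). The last is nearer the front wall than placed, so I check it. The handle is at (445,205).

```bash
python3 - <<'E'
from h import *
p=shot('wrist')
P=cloud(p,p['range_z']>0)
th=np.radians(-5.0); X=np.array([np.cos(th),np.sin(th)]);Y=np.array([-np.sin(th),np.cos(th)])
d=(P[:,:2]-[.563,.0697]); c=np.c_[d@X,d@Y,P[:,2]]*1000
for y0 in (88,0,-88):
    m=(abs(c[:,0])<73)&(abs(c[:,1]-y0)<42)&(c[:,2]>46)&(c[:,2]<75)
    q=c[m]; A=np.c_[q[:,:2],np.ones(len(q))]; k=np.linalg.lstsq(A,q[:,2],rcond=None)[0]
    print(m.sum(),np.median(q,0),np.percentile(q,[2,98],0),'slope',k[:2])
m=(abs(c[:,0])<73)&(abs(c[:,1])<140)&(c[:,2]<30); print('floor',np.median(c[m,2]))
E
```

```text
928 [-10.90194387  87.55714259  53.66158072] [[-33.1950981   64.47927162  51.88692476]
 [ 11.40148644 109.98607265  55.57776294]] slope [ 0.00457571 -0.00360418]
805 [-10.10676458   1.22911631  53.38615085] [[-32.00190701 -21.00785788  51.40474145]
 [ 11.92146359  24.11875675  55.17233858]] slope [-7.48623584e-05 -4.27847496e-03]
710 [-46.80220997 -75.78904099  53.31765444] [[-69.35633934 -99.15598989  51.21172955]
 [-24.14204227 -53.84401777  54.94329884]] slope [ 0.00396399 -0.00698265]
floor 8.540618874831928
```

All three are flat on the floor (the third was evidently knocked towards the front wall, still upright). Now regrasp the handle.

Call:
jog_arm --rows '[{"offset": [44, -1, 0], "angular": [0, 0, 0], "gripper": 0.3}, {"offset": [44, -1, 0], "angular": [0, 0, 0], "gripper": 0.3}, {"offset": [44, 0, 0], "angular": [0, 0, 0], "gripper": 0.3}, {"offset": [0, 0, 0], "angular": [0, 0, 0], "gripper": 0.3}, {"offset": [0, 0, -30], "angular": [0, 0, 0], "gripper": 0.3}]'

```text
time_s: 26.68
tcp_pos: [0.6771, 0.0608, 0.3318]
tcp_rot: [0.001, 0.736, 0.677, 0.001]
ft_force: [-0.7, 0.6, -1.7]
width: 0.0278
gripper_force: 0.0
```

Call:
jog_arm --rows '[{"offset": [-1, 0, -30], "angular": [0, 0, 0], "gripper": 0.3}, {"offset": [0, 0, -26], "angular": [0, 0, 0], "gripper": 0.3}, {"offset": [0, 0, 0], "angular": [0, 0, 0], "gripper": 0.3}, {"offset": [0, 0, 0], "angular": [0, 0, 0], "gripper": 0}, {"offset": [0, 0, 0], "angular": [0, 0, 0], "gripper": 0}, {"offset": [0, 0, 0], "angular": [0, 0, 0], "gripper": 0}, {"offset": [0, 0, 0], "angular": [0, 0, 0], "gripper": 0}]'

```text
time_s: 27.55
tcp_pos: [0.6761, 0.0616, 0.2759]
tcp_rot: [0.001, 0.736, 0.677, 0.001]
ft_force: [0.3, -0.4, 5.7]
width: 0.009
gripper_force: 30.0
```

```bash
python3 -c "
import numpy as np
f=np.r_[1.715,np.arange(1.66,.1,-.08),.06,.03,.0]
d=208*(1-np.cos(f));h=208*np.sin(f)
P=np.round(np.c_[d*.9962,-d*.0872,h])
print(len(f)-1,np.diff(P,axis=0).astype(int).tolist(),f[10])
"
```

```text
23 [[-11, 1, 1], [-17, 2, 1], [-16, 1, -1], [-17, 2, -1], [-16, 1, -4], [-16, 1, -4], [-16, 2, -6], [-15, 1, -7], [-14, 1, -8], [-14, 2, -9], [-13, 1, -10], [-12, 1, -12], [-11, 1, -12], [-10, 1, -13], [-10, 0, -14], [-7, 1, -15], [-7, 1, -15], [-6, 0, -16], [-4, 1, -16], [-3, 0, -16], [-2, 0, -17], [0, 0, -6], [0, 0, -6]] 0.9399999999999993
```

Call:
jog_arm --rows '[{"offset": [-11, 1, 1], "angular": [0, 0, 0], "gripper": 0}, {"offset": [-17, 2, 1], "angular": [0, 0, 0], "gripper": 0}, {"offset": [-16, 1, -1], "angular": [0, 0, 0], "gripper": 0}, {"offset": [-17, 2, -1], "angular": [0, 0, 0], "gripper": 0}, {"offset": [-16, 1, -4], "angular": [0, 0, 0], "gripper": 0}, {"offset": [-16, 1, -4], "angular": [0, 0, 0], "gripper": 0}, {"offset": [-16, 2, -6], "angular": [0, 0, 0], "gripper": 0}, {"offset": [-15, 1, -7], "angular": [0, 0, 0], "gripper": 0}, {"offset": [-14, 1, -8], "angular": [0, 0, 0], "gripper": 0}, {"offset": [-14, 2, -9], "angular": [0, 0, 0], "gripper": 0}, {"offset": [-13, 1, -10], "angular": [0, 0, 0], "gripper": 0}, {"offset": [-12, 1, -12], "angular": [0, 0, 0], "gripper": 0}]'

```text
time_s: 29.05
tcp_pos: [0.4972, 0.0778, 0.2142]
tcp_rot: [-0.0, 0.736, 0.677, -0.0]
ft_force: [-0.7, 1.2, 0.9]
width: 0.0087
gripper_force: 30.0
```

Call:
jog_arm --rows '[{"offset": [-11, 1, -12], "angular": [0, 0, 0], "gripper": 0}, {"offset": [-10, 1, -13], "angular": [0, 0, 0], "gripper": 0}, {"offset": [-10, 0, -14], "angular": [0, 0, 0], "gripper": 0}, {"offset": [-7, 1, -15], "angular": [0, 0, 0], "gripper": 0}, {"offset": [-7, 1, -15], "angular": [0, 0, 0], "gripper": 0}, {"offset": [-6, 0, -16], "angular": [0, 0, 0], "gripper": 0}, {"offset": [-4, 1, -16], "angular": [0, 0, 0], "gripper": 0}, {"offset": [-3, 0, -14], "angular": [0, 0, 0], "gripper": 0}, {"offset": [-2, 0, -12], "angular": [0, 0, 0], "gripper": 0}, {"offset": [0, 0, -6], "angular": [0, 0, 0], "gripper": 0}, {"offset": [0, 0, -5], "angular": [0, 0, 0], "gripper": 0}, {"offset": [0, 0, 0], "angular": [0, 0, 0], "gripper": 0}]'

```text
time_s: 30.55
tcp_pos: [0.4385, 0.0832, 0.0764]
tcp_rot: [-0.0, 0.736, 0.677, 0.0]
ft_force: [3.2, 5.1, -1.4]
width: 0.009
gripper_force: 30.0
```

Call:
jog_arm --rows '[{"offset": [0, 0, -2], "angular": [0, 0, 0], "gripper": 0}, {"offset": [0, 0, -2], "angular": [0, 0, 0], "gripper": 0}, {"offset": [0, 0, -2], "angular": [0, 0, 0], "gripper": 0}, {"offset": [0, 0, -1], "angular": [0, 0, 0], "gripper": 0}, {"offset": [0, 0, 0], "angular": [0, 0, 0], "gripper": 0}]'

```text
time_s: 31.18
tcp_pos: [0.4384, 0.0832, 0.0701]
tcp_rot: [-0.0, 0.736, 0.677, 0.001]
ft_force: [2.3, 4.3, 6.8]
width: 0.0094
gripper_force: 30.0
```

Call:
jog_arm --rows '[{"offset": [0, 0, -2], "angular": [0, 0, 0], "gripper": 0}, {"offset": [0, 0, 0], "angular": [0, 0, 0], "gripper": 0.27}, {"offset": [0, 0, 0], "angular": [0, 0, 0], "gripper": 0.27}, {"offset": [0, 0, 0], "angular": [0, 0, 0], "gripper": 0.27}, {"offset": [0, 0, 40], "angular": [0, 0, 0], "gripper": 0.27}, {"offset": [0, 0, 50], "angular": [0, 0, 0], "gripper": 0.3}, {"offset": [0, 0, 50], "angular": [0, 0, 0], "gripper": 0.5}, {"offset": [10, -10, 10], "angular": [0, 0, 0.18], "gripper": 1}, {"offset": [20, -20, 10], "angular": [0, 0, 0.18], "gripper": 1}, {"offset": [20, -20, 10], "angular": [0, 0, 0.18], "gripper": 1}, {"offset": [20, 0, 10], "angular": [0, 0, 0.18], "gripper": 1}, {"offset": [10, 0, 10], "angular": [0, 0, 0.18], "gripper": 1}, {"offset": [0, 0, 0], "angular": [0, 0, 0.18], "gripper": 1}, {"offset": [0, 0, 0], "angular": [0, 0, 0.18], "gripper": 1}, {"offset": [0, 0, 0], "angular": [0, 0, 0.18], "gripper": 1}, {"offset": [0, 0, 0], "angular": [0, 0, 0.09], "gripper": 1}, {"offset": [0, 0, 0], "angular": [0, 0, 0], "gripper": 1}]'

```text
time_s: 33.3
tcp_pos: [0.5177, 0.0323, 0.2573]
tcp_rot: [-0.0, 0.063, 0.998, -0.0]
ft_force: [0.4, 0.2, -0.8]
width: 0.093
gripper_force: 0.0
```

```bash
python3 - <<'E'
from h import *
print(tool()[:3,3],yaw())
p=shot('wrist'); cv2.imwrite('pics/w4.png',p['img'][:,:,::-1])
print(proj(p,[[.4505,.185,.108],[.4315,-.0235,.108]]))
E
```

```text
[0.51773664 0.03234456 0.25729085] 82.78730086557702
[[424.67260478 111.25993265]
 [215.86607462 118.26080188]]
```

View pics/w4.png

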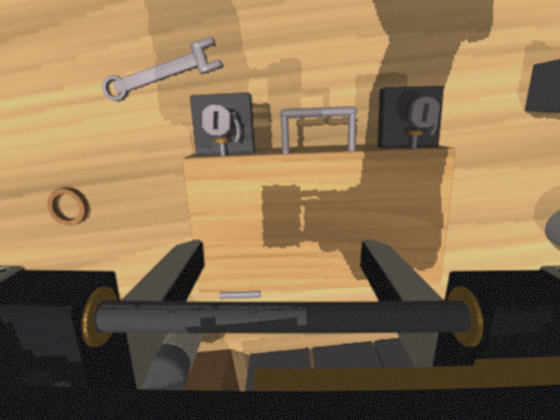

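Lid shut; both slots show as dark bars at (216,120) and (425,112). Measuring their axes on the plane z≈0.108.

```bash
cat > slots.py <<'E'
from h import *
import sys
def slot(p,c,zt=.108):
    """dark slot near world c: centre and direction on plane z=zt"""
    u,v=proj(p,[[*c,zt]])[0]; g=cv2.cvtColor(p['img'],cv2.COLOR_RGB2GRAY).astype(float)
    s=12; yy,xx=np.mgrid[0:420,0:560]
    rc=np.argwhere(np.ones_like(g)>0)
    uv=cv2.undistortPoints(rc[:,::-1].astype(float).reshape(-1,1,2),K(p),np.array(p['D'],float)).reshape(-1,2)
    d=np.c_[uv[:,0],-uv[:,1],-np.ones(len(uv))]@p['W'][:3,:3].T; o=p['W'][:3,3]
    X=o+d*((zt-o[2])/d[:,2])[:,None]; X=X[:,:2]; val=g.ravel()
    near=np.hypot(*(X-c).T)<.0125; th=.5*(np.percentile(val[near],5)+np.percentile(val[near],70))
    m=near&(val<th)
    img=m.reshape(g.shape).astype(np.uint8); n,lab,st,ce=cv2.connectedComponentsWithStats(img)
    k=1+np.argmax(st[1:,4]); m=(lab==k).ravel(); Q=X[m]; w=(th-val[m]); mu=(Q*w[:,None]).sum(0)/w.sum()
    e,V=np.linalg.eigh(np.cov((Q-mu).T,aweights=w)); a=np.degrees(np.arctan2(V[1,1],V[0,1]))
    return mu*1000,(a+90)%180-90,m.sum(),np.sqrt(e*12)*1000
if __name__=='__main__':
    p=shot('wrist')
    for t,c in (('L',(.4505,.185)),('R',(.4315,-.0235))):
        for r in ctrl.regions_of(p,'cam_left_disc')[:4]:
            if np.hypot(*(r['position'][::-1]-proj(p,[[*c,.108]])[0]))<15:
                P=cloud(p,r['region']); P=P[P[:,2]>.1]; print(t,'disc',np.round(P.mean(0)*1000,1),top(P))
        print(t,slot(p,np.array(c)))
E
python3 slots.py
```

```text
L disc [451.  183.5 107.6] (array([109.7, 451.1, 184.3,  27.6,  28.2,  82. ]), 675)
L (array([451.28624609, 185.19567759]), np.float64(-12.0108973666039), np.int64(94), array([ 4.22778979, 16.34884039]))
R (array([432.98963486, -24.40847601]), np.float64(-11.749341848520032), np.int64(88), array([ 3.58792591, 16.66501737]))
```

Call:
jog_arm --rows '[{"offset": [-10, 46, 0], "angular": [0, 0, 0], "gripper": 1}, {"offset": [-10, 46, 0], "angular": [0, 0, 0], "gripper": 1}, {"offset": [-10, 46, 0], "angular": [0, 0, 0], "gripper": 1}, {"offset": [-10, 46, 0], "angular": [0, 0, 0], "gripper": 1}, {"offset": [-9, 46, 0], "angular": [0, 0, 0], "gripper": 0.6}, {"offset": [-9, 46, 0], "angular": [0, 0, 0], "gripper": 0.5}, {"offset": [-9, 46, 0], "angular": [0, 0, 0], "gripper": 0.5}, {"offset": [-8, 48, -10], "angular": [0, 0, 0], "gripper": 0.5}, {"offset": [0, 0, -10], "angular": [0, 0, 0], "gripper": 0.5}, {"offset": [0, 0, 0], "angular": [0, 0, 0], "gripper": 0.5}]'

```text
time_s: 34.75
tcp_pos: [0.4428, 0.4018, 0.2366]
tcp_rot: [-0.001, 0.063, 0.998, -0.001]
ft_force: [0.4, -1.1, 0.2]
width: 0.047
gripper_force: 0.0
```

```bash
python3 - <<'E'
from h import *
print(tool()[:3,3],yaw())
for n in ('wrist','side','top'):
    p=shot(n)
    if n=='wrist': cv2.imwrite('pics/w5.png',p['img'][:,:,::-1])
    P=cloud(p,p['range_z']>0); P=P[np.hypot(P[:,0]-.4425,P[:,1]-.403)<.05]
    for lo,hi in ((.135,.152),(.070,.081)):
        Q=P[(P[:,2]>lo)&(P[:,2]<hi)]
        if len(Q)>5: print(n,lo,len(Q),np.median(Q[:,2]),cv2.minAreaRect((Q[:,:2]*1000).astype(np.float32)),Q.mean(0)*1000)
E
```

```text
[0.44277898 0.4017554  0.23658406] 82.82892724081944
wrist 0.135 717 0.14310749154908836 ((440.1988830566406, 403.6352233886719), (19.811847686767578, 30.60869789123535), 82.32500457763672) [438.55002707 403.77347552 142.72093882]
wrist 0.07 2034 0.07558013785468487 ((442.3052978515625, 404.49505615234375), (59.596866607666016, 60.40935516357422), 81.50282287597656) [437.37941959 405.42927328  75.54930215]
side 0.135 54 0.1417061255429622 ((440.03643798828125, 399.8381042480469), (22.3837890625, 31.310016632080078), 69.50334167480469) [440.98313115 398.92176108 141.43065131]
side 0.07 185 0.07420286510364904 ((443.96636962890625, 401.2786865234375), (66.44456481933594, 59.57569122314453), 81.931884765625) [441.60543466 395.14893302  74.42166452]
top 0.07 165 0.07515773280292493 ((438.3464660644531, 384.4048156738281), (19.55314064025879, 59.495906829833984), 81.0892562866211) [438.57792712 382.90433328  75.187517  ]
```

View pics/w5.png

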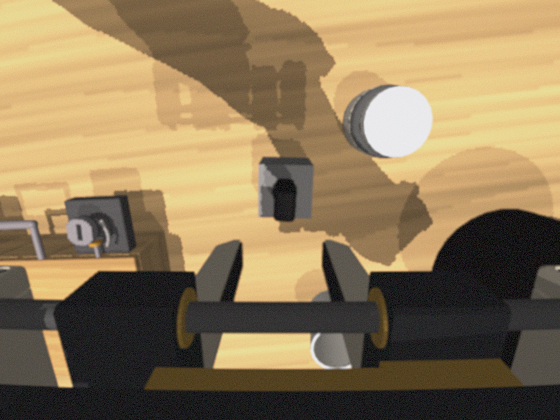

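Call:
jog_arm --rows '[{"offset": [-2, 1, -40], "angular": [0, 0, -0.005], "gripper": 0.5}, {"offset": [0, 0, -40], "angular": [0, 0, 0], "gripper": 0.5}, {"offset": [0, 0, -40], "angular": [0, 0, 0], "gripper": 0.5}, {"offset": [0, 0, -24], "angular": [0, 0, 0], "gripper": 0.5}, {"offset": [0, 0, 0], "angular": [0, 0, 0], "gripper": 0.5}, {"offset": [0, 0, 0], "angular": [0, 0, 0], "gripper": 0}, {"offset": [0, 0, 0], "angular": [0, 0, 0], "gripper": 0}, {"offset": [0, 0, 0], "angular": [0, 0, 0], "gripper": 0}, {"offset": [0, 0, 0], "angular": [0, 0, 0], "gripper": 0}]'

```text
time_s: 36.02
tcp_pos: [0.4415, 0.404, 0.0946]
tcp_rot: [0.0, 0.065, 0.998, 0.001]
ft_force: [-0.9, -0.6, 7.1]
width: 0.0203
gripper_force: 29.5
```

Call:
jog_arm --rows '[{"offset": [0, 0, 20], "angular": [0, 0, 0], "gripper": 0}, {"offset": [0, 0, 40], "angular": [0, 0, 0], "gripper": 0}, {"offset": [0, 0, 40], "angular": [0, 0, 0], "gripper": 0}, {"offset": [0, -10, 30], "angular": [0, 0, 0], "gripper": 0}, {"offset": [2, -42, 0], "angular": [0, 0, -0.02], "gripper": 0}, {"offset": [2, -42, 0], "angular": [0, 0, -0.02], "gripper": 0}, {"offset": [2, -42, 0], "angular": [0, 0, -0.02], "gripper": 0}, {"offset": [2, -42, 0], "angular": [0, 0, -0.02], "gripper": 0}, {"offset": [2, -41, 0], "angular": [0, 0, 0], "gripper": 0}, {"offset": [0, 0, 0], "angular": [0, 0, 0], "gripper": 0}, {"offset": [0, 0, 0], "angular": [0, 0, 0], "gripper": 0}]'

```text
time_s: 37.4
tcp_pos: [0.4513, 0.1852, 0.2238]
tcp_rot: [0.0, 0.105, 0.995, 0.0]
ft_force: [-0.2, 0.5, -0.2]
width: 0.0203
gripper_force: 29.5
```

```bash
python3 - <<'E'
from h import *
print(tool()[:3,3],yaw(), ctrl.state()['width'])
p=shot('wrist'); im=p['img'][:,:,::-1]
T=tool(); tip=T[:3,3]+T[:3,2]*.0796
uv=proj(p,[tip,[.451,.1847,.108],T[:3,3]]); print(uv)
c=im[100:300,180:380].copy(); cv2.imwrite('pics/w6.png',cv2.resize(c,None,fx=3,fy=3,interpolation=cv2.INTER_CUBIC))
E
```

```text
[0.45126791 0.18523792 0.22384092] 77.98120457706894 0.02030723835969575
[[282.56211304 213.57633319]
 [281.32024582 202.37049942]
 [282.91632279 253.16761206]]
```

View pics/w6.png

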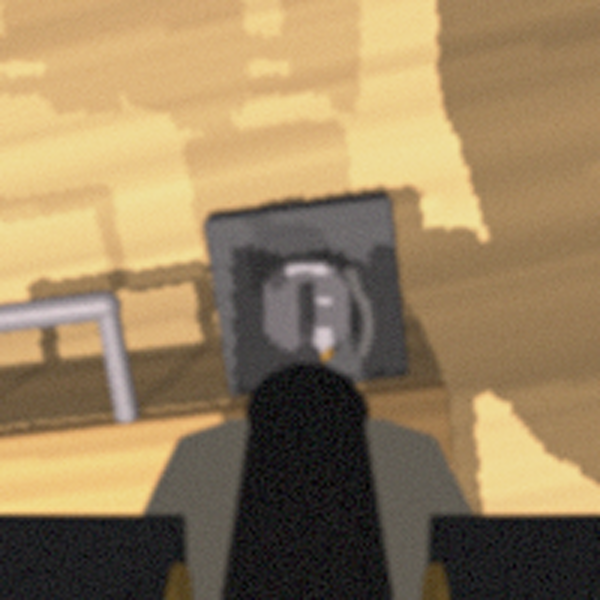

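The crop shows the slot at about (307,308) (full-frame (282,203)). The collar hides most of the blade. A bright bar at (323,330) may be the blade, so I check it by depth.

```bash
python3 - <<'E'
from h import *
p=shot('wrist'); T=tool(); Ti=np.linalg.inv(T)
P=cloud(p,p['range_z']>0); L=(P-T[:3,3])@T[:3,:3]*1000
m=(abs(L[:,0])<14)&(abs(L[:,1])<14)&(L[:,2]>20)&(L[:,2]<100)
Q=L[m]; print(m.sum())
for a in range(20,100,8):
    q=Q[(Q[:,2]>=a)&(Q[:,2]<a+8)]
    if len(q): print(a,len(q),q.mean(0).round(1),q.min(0).round(1),q.max(0).round(1))
b=p['range_z'][190:225,268:300]; print((b[::2,::2]*1000).astype(int))
E
```

```text
90
44 14 [ 4.9 -0.4 49.2] [ 4.2 -3.2 46.6] [ 5.5  2.1 52. ]
52 33 [ 4.5 -0.6 56.1] [ 3.1 -4.1 52. ] [ 5.2  2.9 60. ]
60 33 [ 5.9 -0.5 63.4] [ 2.8 -4.1 60.3] [ 7.9  3.  67.4]
68 8 [ 7.7 -0.6 71.4] [ 7.6 -1.8 69.1] [ 8.   0.7 73.3]
76 2 [ 7.5 -1.4 76.5] [ 7.5 -1.8 76.3] [ 7.6 -1.  76.6]
[[320 295 288 288 288 289 288 287 288 288 288 286 293 304 305 319]
 [298 288 288 288 289 289 289 288 288 289 288 289 288 294 304 305]
 [290 289 289 290 290 298 299 299 289 290 290 290 289 288 306 306]
 [288 290 291 290 289 299 299 299 289 290 289 290 289 290 307 306]
 [291 291 290 290 290 299 299 299 290 290 290 291 291 290 322 305]
 [290 291 290 291 289 297 300 300 291 290 291 291 291 291 301 307]
 [291 293 291 292 292 294 302 301 291 291 292 291 292 292 322 324]
 [291 291 292 292 293 291 301 300 292 290 292 293 292 293 322 322]
 [292 292 290 293 293 293 252 302 293 293 293 293 294 292 324 323]
 [293 295 293 293 293 293 246 245 292 292 294 293 293 293 324 325]
 [294 294 295 293 294 293 241 240 295 293 292 294 293   0 325 327]
 [325 294 294 294 294 294 240 240 293 294 295 293 294 324 326 325]
 [326 326 295 295 295 294 240 240 240 294 294 295 326 325 326 326]
 [328 327 327 327 295 237 235 235 236 295 312 318 326 326 327 313]
 [327 326 327 327 327 232 230 228 231 236 314 327 327 327 328 326]
 [327 328 327 328 327 195 226 225 225 230 328 328 328 328 329 327]
 [328 328 328 193 191 190 190 192 191 192 190 194 329 329 328 329]
 [330 183 182 182 182 182 183 184 183 183 183 182 184 185 329 328]]
```

```bash
python3 - <<'E'
from slots import *
p=shot('wrist'); T=tool()
z=.108
P=cloud(p,p['range_z']>0); q=P[np.hypot(P[:,0]-.451,P[:,1]-.1847)<.013]; q=q[(q[:,2]>.1)&(q[:,2]<.12)]; print('disc z',np.median(q[:,2]))
mu,a,n,s=slot(p,np.array([.451,.1847])); print(mu,a,n,s)
# slot pixels by depth: 6..11 mm below the disc top
q=P[np.hypot(P[:,0]-.451,P[:,1]-.1847)<.013]; q=q[(q[:,2]>.094)&(q[:,2]<.103)]
print(len(q),q.mean(0),cv2.minAreaRect((q[:,:2]*1000).astype(np.float32)))
L=(np.array([*mu/1000,.108])-T[:3,3])@T[:3,:3]; print('slot in tool mm',L*1000)
E
```

```text
disc z 0.10854031902413003
[451.37266206 185.02439538] -12.394816622239546 100 [ 4.05434033 18.27600185]
81 [0.4508154  0.18435046 0.09962638] ((452.0654296875, 184.18226623535156), (4.969099521636963, 15.575157165527344), 78.05524444580078)
slot in tool mm [ -0.39618658  -0.77969411 115.5807216 ]
```

Call:
jog_arm --rows '[{"offset": [1, 0, -15], "angular": [0, 0, 0], "gripper": 0}, {"offset": [0, 0, -14], "angular": [0, 0, 0], "gripper": 0}, {"offset": [0, 0, -4], "angular": [0, 0, 0], "gripper": 0}, {"offset": [0, 0, -3], "angular": [0, 0, 0], "gripper": 0}, {"offset": [0, 0, -2], "angular": [0, 0, 0], "gripper": 0}, {"offset": [0, 0, 0], "angular": [0, 0, 0], "gripper": 0}]'

```text
time_s: 38.3
tcp_pos: [0.4523, 0.1847, 0.1857]
tcp_rot: [0.0, 0.105, 0.994, 0.0]
ft_force: [-0.9, -0.2, -1.5]
width: 0.0199
gripper_force: 29.5
```

Call:
jog_arm --rows '[{"offset": [0, 0, -2], "angular": [0, 0, 0], "gripper": 0}, {"offset": [0, 0, -2], "angular": [0, 0, 0], "gripper": 0}, {"offset": [0, 0, -1], "angular": [0, 0, 0], "gripper": 0}, {"offset": [0, 0, 0], "angular": [0, 0, 0], "gripper": 0}]'

```text
time_s: 38.8
tcp_pos: [0.4522, 0.1847, 0.1805]
tcp_rot: [-0.0, 0.105, 0.995, -0.0]
ft_force: [0.4, 0.7, -2.2]
width: 0.0198
gripper_force: 29.5
```

Call:
jog_arm --rows '[{"offset": [0, 0, 0], "angular": [0, 0, -0.1], "gripper": 0}, {"offset": [0, 0, 0], "angular": [0, 0, -0.1], "gripper": 0}, {"offset": [0, 0, 0], "angular": [0, 0, -0.1], "gripper": 0}, {"offset": [0, 0, 0], "angular": [0, 0, -0.1], "gripper": 0}, {"offset": [0, 0, 0], "angular": [0, 0, -0.1], "gripper": 0}, {"offset": [0, 0, 0], "angular": [0, 0, -0.1], "gripper": 0}, {"offset": [0, 0, 0], "angular": [0, 0, -0.1], "gripper": 0}, {"offset": [0, 0, 0], "angular": [0, 0, -0.1], "gripper": 0}, {"offset": [0, 0, 0], "angular": [0, 0, -0.1], "gripper": 0}, {"offset": [0, 0, 0], "angular": [0, 0, -0.1], "gripper": 0}, {"offset": [0, 0, 0], "angular": [0, 0, -0.1], "gripper": 0}, {"offset": [0, 0, 0], "angular": [0, 0, -0.1], "gripper": 0}, {"offset": [0, 0, 0], "angular": [0, 0, 0], "gripper": 0}]'

```text
time_s: 40.42
tcp_pos: [0.4517, 0.1846, 0.1806]
tcp_rot: [-0.0, 0.648, 0.762, -0.001]
ft_force: [-1.7, -1.9, 1.4]
width: 0.0197
gripper_force: 29.9
```

```bash
python3 -c "
from h import *
s=ctrl.state();print(yaw(),s['ft_torque'],s['ft_force'],s['q'])"
```

```text
9.286610157694325 [-0.37795765  0.58528939  0.11942228] [-1.69711004 -1.85187843  1.38504631] [-0.89684543  0.41737982  0.54131334  2.19358358 -0.36834503  0.61833143
  0.07271036]
```

Call:
jog_arm --rows '[{"offset": [0, 0, 0], "angular": [0, 0, -0.05], "gripper": 0}, {"offset": [0, 0, 0], "angular": [0, 0, -0.05], "gripper": 0}, {"offset": [0, 0, 0], "angular": [0, 0, -0.05], "gripper": 0}, {"offset": [0, 0, 0], "angular": [0, 0, -0.05], "gripper": 0}, {"offset": [0, 0, 0], "angular": [0, 0, 0], "gripper": 0}]'

```text
time_s: 41.05
tcp_pos: [0.4517, 0.1847, 0.1805]
tcp_rot: [-0.0, 0.721, 0.693, -0.0]
ft_force: [-4.4, -0.8, 3.6]
width: 0.0196
gripper_force: 30.0
```

```bash
python3 -c "
from h import *
s=ctrl.state();print(yaw(),s['ft_torque'],s['ft_force'])"
```

```text
-2.26213186743092 [-0.2979485   1.54967916  0.26029982] [-4.44543892 -0.8093176   3.60228893]
```

Call:
jog_arm --rows '[{"offset": [0, 0, 0], "angular": [0, 0, -0.05], "gripper": 0}, {"offset": [0, 0, 0], "angular": [0, 0, 0], "gripper": 0}]'

```text
time_s: 41.3
tcp_pos: [0.4516, 0.1849, 0.1805]
tcp_rot: [-0.0, 0.739, 0.674, -0.0]
ft_force: [-6.1, 0.0, 2.9]
width: 0.0198
gripper_force: 30.0
```

```bash
python3 -c "
from h import *
s=ctrl.state();print(yaw(),s['ft_torque'],s['ft_force'])"
```

```text
-5.20837226933106 [0.07442637 1.81052773 0.2101829 ] [-6.13735907  0.04250659  2.856038  ]
```

Call:
jog_arm --rows '[{"offset": [0, 0, 0], "angular": [0, 0, 0.1], "gripper": 0}, {"offset": [0, 0, 0], "angular": [0, 0, 0.08], "gripper": 0}, {"offset": [0, 0, 5], "angular": [0, 0, 0], "gripper": 0}, {"offset": [0, 0, 10], "angular": [0, 0, 0], "gripper": 0}, {"offset": [0, 0, 28], "angular": [0, 0, 0], "gripper": 0}, {"offset": [0, 0, 0], "angular": [0, 0, 0], "gripper": 0}]'

```text
time_s: 42.05
tcp_pos: [0.4545, 0.1853, 0.2259]
tcp_rot: [0.001, 0.675, 0.738, 0.003]
ft_force: [0.5, 1.0, -1.6]
width: 0.02
gripper_force: 29.9
```

```bash
cat > rel.py <<'E'
from slots import *
import sys
c=np.array(dict(L=(.451,.1847),R=(.4325,-.024))[sys.argv[1]])
p=shot('wrist'); T=tool(); print(T[:3,3],'yaw',yaw(),ctrl.state()['time_s'])
P=cloud(p,p['range_z']>0)
mu,a,n,s=slot(p,c); print('slot img',mu,a,n,s)
q=P[np.hypot(*(P[:,:2]-c).T)<.013]; q=q[(q[:,2]>.094)&(q[:,2]<.103)]
if len(q)>5:
    print('slot depth',len(q),q.mean(0)*1000,cv2.minAreaRect((q[:,:2]*1000).astype(np.float32)))
print('slot in tool',(np.array([*mu/1000,.108])-T[:3,3])@T[:3,:3]*1000)
L=(P-T[:3,3])@T[:3,:3]*1000
Q=L[(abs(L[:,0])<14)&(abs(L[:,1])<14)&(L[:,2]>40)&(L[:,2]<90)]
for a in range(40,90,8):
    q=Q[(Q[:,2]>=a)&(Q[:,2]<a+8)]
    if len(q): print('drv',a,len(q),q.mean(0).round(1),q.min(0).round(1),q.max(0).round(1))
if len(sys.argv)>2: cv2.imwrite(sys.argv[2],cv2.resize(p['img'][100:300,180:380,::-1],None,fx=3,fy=3,interpolation=cv2.INTER_CUBIC))
E
python3 rel.py L pics/w7.png
```

```text
[0.45360009 0.18532476 0.22482972] yaw 5.158815709479935 42.1
slot img [452.22731541 182.32608704] -63.382611024742005 103 [ 4.04025715 20.00253169]
slot depth 77 [450.37680785 184.65053731  99.76660604] ((450.65771484375, 184.23724365234375), (4.806083679199219, 16.192745208740234), 23.571332931518555)
slot in tool [ -3.05682588  -2.0867663  116.81764473]
drv 40 2 [ 4.8  1.2 47. ] [ 4.7  0.8 46.9] [ 4.8  1.6 47.1]
drv 48 28 [ 4.1  0.5 52.2] [ 2.4 -3.  48.7] [ 4.9  4.  55.6]
drv 56 40 [ 4.7  0.4 60.4] [ 2.1 -3.  56. ] [ 7.5  4.1 63.7]
drv 64 12 [ 7.2  0.5 67.7] [ 6.8 -0.7 64.5] [ 7.6  1.7 71.1]
drv 72 4 [ 7.3  0.5 73.4] [ 7.1 -0.7 72.2] [ 7.6  1.8 74.2]
```

View pics/w7.png

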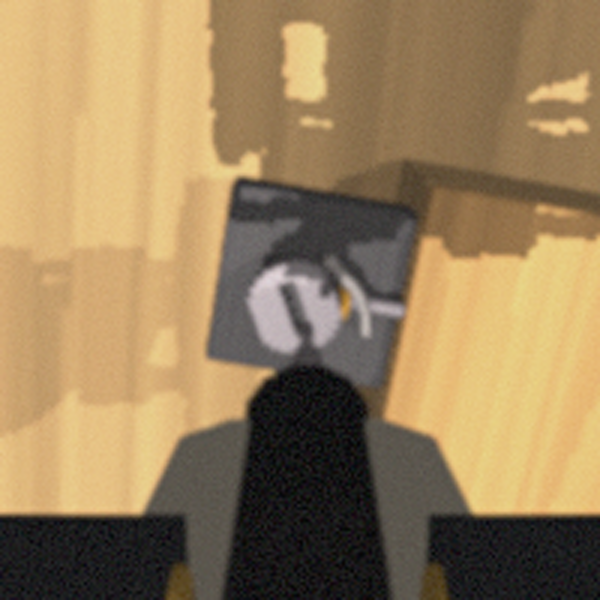

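Call:
jog_arm --rows '[{"offset": [0, -30, 0], "angular": [0, 0, 0], "gripper": 0}, {"offset": [0, -30, 0], "angular": [0, 0, 0], "gripper": 0}, {"offset": [0, 0, 0], "angular": [0, 0, 0], "gripper": 0}]'

```text
time_s: 42.48
tcp_pos: [0.4523, 0.1228, 0.2234]
tcp_rot: [0.0, 0.676, 0.737, 0.0]
ft_force: [0.2, 1.0, -1.2]
width: 0.0202
gripper_force: 29.9
```

```bash
python3 rel.py L; python3 - <<'E'
from h import *
p=shot('wrist'); cv2.imwrite('pics/w8.png',cv2.resize(p['img'][60:280,180:400,::-1],(660,600),interpolation=cv2.INTER_CUBIC))
E
```

```text
[0.45241195 0.12417405 0.22344088] yaw 5.0697367093692245 42.525
slot img [451.27191728 185.3099884 ] -65.82723505291017 104 [ 3.87407012 16.05789404]
slot depth 111 [450.7229577  184.89096895  99.8295005 ] ((450.8737487792969, 184.4305419921875), (5.312873840332031, 17.787208557128906), 23.942453384399414)
slot in tool [ 60.99157399   4.22355444 115.4456085 ]
drv 48 27 [ 2.8 -0.6 52.3] [ 1.4 -4.2 48.2] [ 3.6  2.7 56. ]
drv 56 43 [ 3.3 -0.9 60.7] [ 1.  -4.3 56. ] [ 6.2  2.8 63.8]
drv 64 10 [ 5.9 -0.7 67.4] [ 5.4 -2.  64.7] [ 6.1  0.5 71.2]
drv 72 7 [ 5.8 -0.7 73.7] [ 5.5 -2.  72.5] [ 6.1  0.5 74.9]
```

View pics/w8.png

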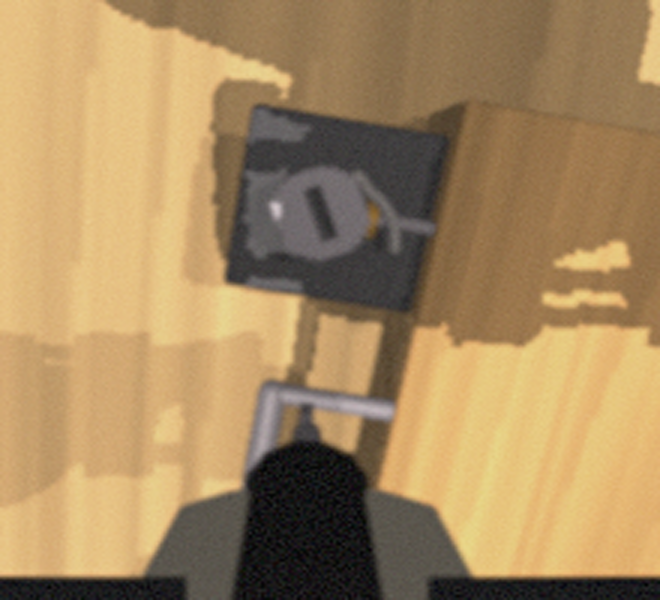

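The left slot lies at -66° (cam about 1.06 of 1.3): the claw has grabbed at (375,215), but the cam needs another quarter radian. I reinsert aligned with the slot.

Call:
jog_arm --rows '[{"offset": [0, 30, 0], "angular": [0, 0, 0.11], "gripper": 0}, {"offset": [0, 30, 0], "angular": [0, 0, 0.11], "gripper": 0}, {"offset": [0, 0, 0], "angular": [0, 0, 0.11], "gripper": 0}, {"offset": [0, 0, 0], "angular": [0, 0, 0], "gripper": 0}, {"offset": [0, 0, 0], "angular": [0, 0, 0], "gripper": 0}, {"offset": [0, 0, 0], "angular": [0, 0, 0], "gripper": 0}]'

```text
time_s: 43.32
tcp_pos: [0.4522, 0.1849, 0.2236]
tcp_rot: [0.0, 0.544, 0.839, -0.0]
ft_force: [0.0, -0.6, -1.5]
width: 0.0199
gripper_force: 29.9
```

```bash
python3 rel.py L
```

```text
[0.45219766 0.18472605 0.2236116 ] yaw 24.076666694830397 43.375
slot img [450.89982407 187.66958861] -0.340238438299707 259 [18.17803613 20.40943256]
slot depth 90 [450.60425476 184.42186252  99.48381152] ((451.0169372558594, 183.8359832763672), (4.971465110778809, 15.69723129272461), 23.825620651245117)
slot in tool [3.22399690e+00 1.58949360e-02 1.15611408e+02]
drv 48 27 [ 4.5 -0.5 52.2] [ 2.8 -3.9 48. ] [ 5.2  3.  55.9]
drv 56 43 [ 4.9 -0.5 60.7] [ 2.6 -4.  56. ] [ 7.6  3.1 63.9]
drv 64 10 [ 7.4 -0.5 68.3] [ 7.1 -1.7 64.8] [ 7.8  0.8 71.7]
drv 72 6 [ 7.4 -0.5 73.7] [ 7.2 -1.7 72.2] [ 7.6  0.8 75.3]
```

Call:
jog_arm --rows '[{"offset": [0, -1, -15], "angular": [0, 0, 0], "gripper": 0}, {"offset": [0, 0, -14], "angular": [0, 0, 0], "gripper": 0}, {"offset": [0, 0, -5], "angular": [0, 0, 0], "gripper": 0}, {"offset": [0, 0, -4], "angular": [0, 0, 0], "gripper": 0}, {"offset": [0, 0, -4], "angular": [0, 0, 0], "gripper": 0}, {"offset": [0, 0, -2], "angular": [0, 0, 0], "gripper": 0}, {"offset": [0, 0, 0], "angular": [0, 0, 0], "gripper": 0}]'

```text
time_s: 44.25
tcp_pos: [0.4522, 0.1837, 0.1796]
tcp_rot: [0.0, 0.544, 0.839, 0.0]
ft_force: [0.2, -0.9, -1.4]
width: 0.0198
gripper_force: 29.9
```

```bash
cat > st.py <<'E'
from h import *
s=ctrl.state();print(s['time_s'],'yaw',yaw(),'tau',np.round(s['ft_torque'],3),'F',np.round(s['ft_force'],1),np.round(s['tcp_pos']*1000,1))
E
python3 st.py
```

```text
44.25 yaw 24.123842581077373 tau [-0.089  0.042  0.041] F [ 0.2 -0.9 -1.4] [452.2 183.7 179.6]
```

Call:
jog_arm --rows '[{"offset": [0, 0, 0], "angular": [0, 0, -0.08], "gripper": 0}, {"offset": [0, 0, 0], "angular": [0, 0, -0.08], "gripper": 0}, {"offset": [0, 0, 0], "angular": [0, 0, -0.08], "gripper": 0}, {"offset": [0, 0, 0], "angular": [0, 0, -0.08], "gripper": 0}, {"offset": [0, 0, 0], "angular": [0, 0, 0], "gripper": 0}]'

```text
time_s: 44.88
tcp_pos: [0.4519, 0.1839, 0.1798]
tcp_rot: [-0.0, 0.67, 0.742, -0.0]
ft_force: [-1.1, 0.6, 1.3]
width: 0.0202
gripper_force: 30.0
```

```bash
python3 st.py
```

```text
44.875 yaw 5.849493924837294 tau [0.03  0.533 0.082] F [-1.1  0.6  1.3] [451.9 183.9 179.8]
```

Call:
jog_arm --rows '[{"offset": [0, 0, 0], "angular": [0, 0, -0.07], "gripper": 0}, {"offset": [0, 0, 0], "angular": [0, 0, -0.07], "gripper": 0}, {"offset": [0, 0, 0], "angular": [0, 0, -0.07], "gripper": 0}, {"offset": [0, 0, 0], "angular": [0, 0, 0], "gripper": 0}]'

```text
time_s: 45.38
tcp_pos: [0.4517, 0.184, 0.1797]
tcp_rot: [-0.0, 0.744, 0.668, -0.0]
ft_force: [-2.9, 1.6, 3.2]
width: 0.0198
gripper_force: 30.0
```

```bash
python3 st.py
```

```text
45.375 yaw -6.105965898069329 tau [0.528 1.133 0.115] F [-2.9  1.6  3.2] [451.7 184.  179.7]
```

Call:
jog_arm --rows '[{"offset": [0, 0, 0], "angular": [0, 0, -0.07], "gripper": 0}, {"offset": [0, 0, 0], "angular": [0, 0, -0.07], "gripper": 0}, {"offset": [0, 0, 0], "angular": [0, 0, -0.07], "gripper": 0}, {"offset": [0, 0, 0], "angular": [0, 0, 0], "gripper": 0}]'

```text
time_s: 45.88
tcp_pos: [0.4516, 0.1842, 0.1797]
tcp_rot: [-0.001, 0.809, 0.587, -0.0]
ft_force: [-3.3, 1.9, 5.4]
width: 0.0197
gripper_force: 30.0
```

```bash
python3 st.py
```

```text
45.875 yaw -18.090299041987162 tau [0.543 1.321 0.304] F [-3.3  1.9  5.4] [451.6 184.2 179.7]
```

Call:
jog_arm --rows '[{"offset": [0, 0, 0], "angular": [0, 0, -0.08], "gripper": 0}, {"offset": [0, 0, 0], "angular": [0, 0, 0], "gripper": 0}, {"offset": [0, 0, 0], "angular": [0, 0, 0.12], "gripper": 0}, {"offset": [0, 0, 0], "angular": [0, 0, 0.12], "gripper": 0}, {"offset": [0, 0, 5], "angular": [0, 0, 0], "gripper": 0}, {"offset": [0, 0, 10], "angular": [0, 0, 0], "gripper": 0}, {"offset": [0, 0, 30], "angular": [0, 0, 0], "gripper": 0}, {"offset": [0, 0, 0], "angular": [0, 0, 0], "gripper": 0}, {"offset": [0, 0, 0], "angular": [0, 0, 0], "gripper": 0}]'

```text
time_s: 47.0
tcp_pos: [0.4523, 0.1839, 0.2247]
tcp_rot: [0.0, 0.761, 0.649, 0.0]
ft_force: [0.9, 0.3, -1.3]
width: 0.0199
gripper_force: 30.0
```

```bash
python3 rel.py L
```

```text
[0.45204366 0.18376611 0.22432942] yaw -9.118106326749894 47.05
slot img [450.96619091 182.76400381] -84.40613469805515 107 [ 4.41855663 20.1226786 ]
slot depth 75 [450.52792184 184.64236458  99.70505974] ((450.5444641113281, 184.52452087402344), (4.825545787811279, 15.9450101852417), 10.514205932617188)
slot in tool [ -1.14848017  -0.90380519 116.32954849]
drv 40 1 [ 5.   0.2 47.6] [ 5.   0.2 47.6] [ 5.   0.2 47.6]
drv 48 26 [ 4.4 -0.1 52.2] [ 2.9 -3.6 48.2] [ 5.   3.3 55.7]
drv 56 41 [ 4.7 -0.2 60.5] [ 2.5 -3.7 56.1] [ 7.6  3.4 63.8]
drv 64 13 [ 7.  -0.3 67. ] [ 3.6 -3.  64. ] [ 7.9  1.1 71.7]
drv 72 6 [ 7.3 -0.4 73.8] [ 7.  -1.4 72.2] [ 7.5  1.1 75.3]
```

Call:
jog_arm --rows '[{"offset": [-2, -23, 0], "angular": [0, 0, 0.169], "gripper": 0}, {"offset": [-2, -23, 0], "angular": [0, 0, 0.169], "gripper": 0}, {"offset": [-2, -23, 0], "angular": [0, 0, 0.169], "gripper": 0}, {"offset": [-2, -23, 0], "angular": [0, 0, 0.169], "gripper": 0}, {"offset": [-2, -23, 0], "angular": [0, 0, 0.169], "gripper": 0}, {"offset": [-2, -23, 0], "angular": [0, 0, 0.169], "gripper": 0}, {"offset": [-2, -23, 0], "angular": [0, 0, 0.169], "gripper": 0}, {"offset": [-2, -23, 0], "angular": [0, 0, 0.169], "gripper": 0}, {"offset": [-2, -24, 0], "angular": [0, 0, 0.169], "gripper": 0}, {"offset": [0, 0, 0], "angular": [0, 0, 0], "gripper": 0}, {"offset": [0, 0, 0], "angular": [0, 0, 0], "gripper": 0}, {"offset": [0, 0, 0], "angular": [0, 0, 0], "gripper": 0}]'

```text
time_s: 48.55
tcp_pos: [0.4342, -0.0235, 0.2244]
tcp_rot: [-0.0, 0.104, 0.995, 0.0]
ft_force: [-0.0, -0.1, -2.0]
width: 0.0196
gripper_force: 30.0
```

```bash
python3 rel.py R
```

```text
[ 0.43426327 -0.02349385  0.22443585] yaw 78.042947499074 48.6
slot img [433.29278833 -24.12462254] -12.52687457923821 93 [ 3.99692493 17.16846131]
slot depth 92 [433.06448702 -24.8451641   99.88128734] ((433.32183837890625, -24.80404281616211), (4.972424507141113, 16.117515563964844), 77.8406982421875)
slot in tool [  0.78958957  -0.81361031 116.43608533]
drv 40 1 [ 5.3 -0.8 47. ] [ 5.3 -0.8 47. ] [ 5.3 -0.8 47. ]
drv 48 27 [ 4.6 -0.4 52.3] [ 3.1 -3.9 48. ] [ 5.2  3.  55.7]
drv 56 40 [ 4.9 -0.4 60.6] [ 2.7 -4.  56.1] [ 7.7  3.1 63.9]
drv 64 14 [ 6.9 -0.7 67.4] [ 3.7 -3.2 64. ] [ 7.8  0.8 71.7]
drv 72 5 [ 7.5 -0.7 73.8] [ 7.3 -1.7 72.3] [ 7.7  0.8 74.4]
```

Call:
jog_arm --rows '[{"offset": [0, -0.5, -15], "angular": [0, 0, 0], "gripper": 0}, {"offset": [0, 0, -14], "angular": [0, 0, 0], "gripper": 0}, {"offset": [0, 0, -5], "angular": [0, 0, 0], "gripper": 0}, {"offset": [0, 0, -4], "angular": [0, 0, 0], "gripper": 0}, {"offset": [0, 0, -4], "angular": [0, 0, 0], "gripper": 0}, {"offset": [0, 0, -3], "angular": [0, 0, 0], "gripper": 0}, {"offset": [0, 0, 0], "angular": [0, 0, 0], "gripper": 0}]'

```text
time_s: 49.48
tcp_pos: [0.4342, -0.0249, 0.1796]
tcp_rot: [-0.0, 0.104, 0.995, -0.0]
ft_force: [-0.5, 0.3, -1.4]
width: 0.0199
gripper_force: 30.0
```

```bash
python3 st.py
```

```text
49.475 yaw 78.03226915613962 tau [0.039 0.024 0.008] F [-0.5  0.3 -1.4] [434.2 -24.9 179.6]
```

Call:
jog_arm --rows '[{"offset": [0, 0, 0], "angular": [0, 0, -0.1], "gripper": 0}, {"offset": [0, 0, 0], "angular": [0, 0, -0.1], "gripper": 0}, {"offset": [0, 0, 0], "angular": [0, 0, -0.1], "gripper": 0}, {"offset": [-0.2, 0, 0], "angular": [0, 0, -0.1], "gripper": 0}, {"offset": [0, 0, 0], "angular": [0, 0, -0.1], "gripper": 0}, {"offset": [-0.2, 0, 0], "angular": [0, 0, -0.1], "gripper": 0}, {"offset": [0, 0, 0], "angular": [0, 0, -0.1], "gripper": 0}, {"offset": [-0.2, 0, 0], "angular": [0, 0, -0.1], "gripper": 0}, {"offset": [0, 0, 0], "angular": [0, 0, -0.1], "gripper": 0}, {"offset": [-0.2, 0, 0], "angular": [0, 0, -0.1], "gripper": 0}, {"offset": [0, 0, 0], "angular": [0, 0, -0.1], "gripper": 0}, {"offset": [0, 0, 0], "angular": [0, 0, -0.1], "gripper": 0}, {"offset": [0, 0, 0], "angular": [0, 0, -0.1], "gripper": 0}, {"offset": [0, 0, 0], "angular": [0, 0, -0.1], "gripper": 0}, {"offset": [0, 0, 0], "angular": [0, 0, 0], "gripper": 0}]'

```text
time_s: 51.35
tcp_pos: [0.4334, -0.025, 0.1797]
tcp_rot: [0.0, 0.72, 0.694, -0.0]
ft_force: [-0.7, -0.9, 1.1]
width: 0.0203
gripper_force: 30.0
```

```bash
python3 st.py
```

```text
51.35 yaw -2.1107023467731967 tau [-0.586  0.294  0.261] F [-0.7 -0.9  1.1] [433.4 -25.  179.7]
```

Call:
jog_arm --rows '[{"offset": [0, 0, 0], "angular": [0, 0, -0.07], "gripper": 0}, {"offset": [0, 0, 0], "angular": [0, 0, -0.07], "gripper": 0}, {"offset": [0, 0, 0], "angular": [0, 0, -0.07], "gripper": 0}, {"offset": [0, 0, 0], "angular": [0, 0, -0.07], "gripper": 0}, {"offset": [0, 0, 0], "angular": [0, 0, 0], "gripper": 0}]'

```text
time_s: 51.98
tcp_pos: [0.4332, -0.0251, 0.1797]
tcp_rot: [0.0, 0.809, 0.587, -0.0]
ft_force: [-2.0, -2.0, 2.9]
width: 0.0197
gripper_force: 30.0
```

```bash
python3 st.py
```

```text
51.975 yaw -18.05520833720374 tau [-0.822  0.653  0.443] F [-2.  -2.   2.9] [433.2 -25.1 179.7]
```

Call:
jog_arm --rows '[{"offset": [0, 0, 0], "angular": [0, 0, 0.12], "gripper": 0}, {"offset": [0, 0, 0], "angular": [0, 0, 0.1], "gripper": 0}, {"offset": [0, 0, 5], "angular": [0, 0, 0], "gripper": 0}, {"offset": [0, 0, 10], "angular": [0, 0, 0], "gripper": 0}, {"offset": [0, 0, 30], "angular": [0, 0, 0], "gripper": 0}, {"offset": [0, 0, 0], "angular": [0, 0, 0], "gripper": 0}, {"offset": [0, 0, 0], "angular": [0, 0, 0], "gripper": 0}]'

```text
time_s: 52.85
tcp_pos: [0.4334, -0.0243, 0.2246]
tcp_rot: [-0.0, 0.741, 0.672, 0.0]
ft_force: [-0.3, -0.6, -1.3]
width: 0.02
gripper_force: 30.0
```

```bash
python3 rel.py R
```

```text
[ 0.43312522 -0.02444742  0.2242767 ] yaw -5.595780883562107 52.9
slot img [433.80005893 -24.66848576] 79.15569765313387 149 [ 8.50108549 22.27768255]
slot depth 77 [432.33920621 -24.35560197  99.45492535] ((432.4407653808594, -25.056411743164062), (5.019546985626221, 15.93353271484375), 10.72167682647705)
slot in tool [ -0.16742745   0.74461653 116.27636397]
drv 40 2 [ 4.9  0.2 47.9] [ 4.9 -0.6 47.9] [ 4.9  0.9 48. ]
drv 48 25 [ 4.3 -0.4 52.3] [ 3.  -3.6 48.1] [ 4.9  3.2 55.5]
drv 56 42 [ 4.8 -0.1 60.5] [ 2.5 -3.7 56.1] [ 7.6  3.4 63.9]
drv 64 14 [ 7.1 -0.4 67.5] [ 3.7 -3.  64.1] [ 8.   1.  71.8]
drv 72 4 [ 7.3 -0.2 74.7] [ 6.9 -1.4 73.6] [ 7.6  1.1 76.3]
```

Both slots are at about -79.5° (cam 1.30, at the stop). Returning the driver to its stand.

Call:
jog_arm --rows '[{"offset": [1, 43, 0], "angular": [0, 0, 0.154], "gripper": 0}, {"offset": [1, 43, 0], "angular": [0, 0, 0.154], "gripper": 0}, {"offset": [1, 43, 0], "angular": [0, 0, 0.154], "gripper": 0}, {"offset": [1, 43, 0], "angular": [0, 0, 0.154], "gripper": 0}, {"offset": [1, 43, 0], "angular": [0, 0, 0.154], "gripper": 0}, {"offset": [1, 43, 0], "angular": [0, 0, 0.154], "gripper": 0}, {"offset": [1, 43, 0], "angular": [0, 0, 0.154], "gripper": 0}, {"offset": [1, 43, 0], "angular": [0, 0, 0.154], "gripper": 0}, {"offset": [0, 43, 0], "angular": [0, 0, 0.154], "gripper": 0}, {"offset": [0, 41, 0], "angular": [0, 0, 0.153], "gripper": 0}, {"offset": [0, 0, 0], "angular": [0, 0, 0], "gripper": 0}, {"offset": [0, 0, 0], "angular": [0, 0, 0], "gripper": 0}, {"offset": [0, 0, 0], "angular": [0, 0, 0], "gripper": 0}]'

```text
time_s: 54.52
tcp_pos: [0.4416, 0.4017, 0.2243]
tcp_rot: [-0.0, 0.066, 0.998, -0.0]
ft_force: [-0.7, -0.8, -1.2]
width: 0.0197
gripper_force: 30.0
```

```bash
python3 st.py; python3 - <<'E'
from h import *
p=shot('wrist'); P=cloud(p,p['range_z']>0); P=P[np.hypot(P[:,0]-.4425,P[:,1]-.403)<.045]
Q=P[(P[:,2]>.068)&(P[:,2]<.083)]; print(len(Q),cv2.minAreaRect((Q[:,:2]*1000).astype(np.float32)),np.median(Q[:,2]))
Q=P[P[:,2]<.06]; print(len(Q),Q.mean(0)) if len(Q) else 0
cv2.imwrite('pics/w9.png',cv2.resize(p['img'][100:300,180:380,::-1],None,fx=3,fy=3))
E
```

```text
54.525 yaw 82.41677151134797 tau [0.108 0.021 0.045] F [-0.7 -0.8 -1.2] [441.6 401.7 224.3]
2775 ((442.25146484375, 404.50177001953125), (59.737918853759766, 60.59397888183594), 81.38445281982422) 0.07555103242136485
1318 [0.42365018 0.40242291 0.01331446]
```

View pics/w9.png

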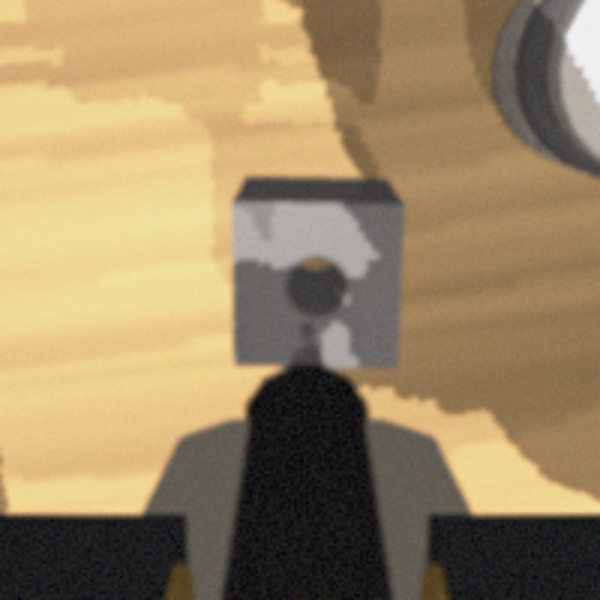

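The hole shows at (317,288) in the crop, with the blade just in front of it. A small +y shift lines it up with the stand's centre.

Call:
jog_arm --rows '[{"offset": [1, 2.5, -20], "angular": [0, 0, 0], "gripper": 0}, {"offset": [0, 0, -30], "angular": [0, 0, 0], "gripper": 0}, {"offset": [0, 0, -18], "angular": [0, 0, 0], "gripper": 0}, {"offset": [0, 0, -8], "angular": [0, 0, 0], "gripper": 0}, {"offset": [0, 0, -8], "angular": [0, 0, 0], "gripper": 0}, {"offset": [0, 0, 0], "angular": [0, 0, 0], "gripper": 0}]'

```text
time_s: 55.32
tcp_pos: [0.4424, 0.4056, 0.1406]
tcp_rot: [-0.0, 0.065, 0.998, -0.0]
ft_force: [0.9, 0.0, -0.8]
width: 0.0195
gripper_force: 30.0
```

Call:
jog_arm --rows '[{"offset": [0, -1, -14], "angular": [0, 0, 0], "gripper": 0}, {"offset": [0, 0, -14], "angular": [0, 0, 0], "gripper": 0}, {"offset": [0, 0, -12], "angular": [0, 0, 0], "gripper": 0}, {"offset": [0, 0, -3], "angular": [0, 0, 0], "gripper": 0}, {"offset": [0, 0, -2], "angular": [0, 0, 0], "gripper": 0}, {"offset": [0, 0, 0], "angular": [0, 0, 0], "gripper": 0}]'

```text
time_s: 56.08
tcp_pos: [0.4425, 0.4047, 0.0957]
tcp_rot: [0.0, 0.065, 0.998, 0.0]
ft_force: [1.2, 0.5, -1.4]
width: 0.0199
gripper_force: 30.0
```

Call:
jog_arm --rows '[{"offset": [0, 0, -1], "angular": [0, 0, 0], "gripper": 0}, {"offset": [0, 0, -1], "angular": [0, 0, 0], "gripper": 0}, {"offset": [0, 0, 0], "angular": [0, 0, 0], "gripper": 0}]'

```text
time_s: 56.45
tcp_pos: [0.4426, 0.4048, 0.0946]
tcp_rot: [0.0, 0.065, 0.998, 0.0]
ft_force: [-2.3, -1.7, 8.9]
width: 0.02
gripper_force: 30.0
```

Contact at the original height (force 9 N): the collar rests. Release and withdraw.

Call:
jog_arm --rows '[{"offset": [0, 0, 0], "angular": [0, 0, 0], "gripper": 0.5}, {"offset": [0, 0, 0], "angular": [0, 0, 0], "gripper": 0.5}, {"offset": [0, 0, 0], "angular": [0, 0, 0], "gripper": 0.5}, {"offset": [0, 0, 0], "angular": [0, 0, 0], "gripper": 0.5}, {"offset": [0, 0, 30], "angular": [0, 0, 0], "gripper": 0.5}, {"offset": [0, 0, 50], "angular": [0, 0, 0], "gripper": 0.5}, {"offset": [0, 0, 60], "angular": [0, 0, 0], "gripper": 0.5}, {"offset": [0, 0, 50], "angular": [0, 0, 0], "gripper": 0.5}, {"offset": [20, 0, 10], "angular": [0, 0, 0], "gripper": 0.5}, {"offset": [40, -20, 0], "angular": [0, 0, 0], "gripper": 0.5}, {"offset": [40, -40, 0], "angular": [0, 0, 0], "gripper": 0.5}, {"offset": [40, -40, 0], "angular": [0, 0, 0], "gripper": 0.5}, {"offset": [0, -40, 0], "angular": [0, 0, 0], "gripper": 0.5}, {"offset": [0, -40, 0], "angular": [0, 0, 0], "gripper": 0.5}, {"offset": [0, 0, 0], "angular": [0, 0, 0], "gripper": 0.5}, {"offset": [0, 0, 0], "angular": [0, 0, 0], "gripper": 0.5}]'

```text
time_s: 58.45
tcp_pos: [0.5823, 0.2254, 0.2936]
tcp_rot: [-0.0, 0.065, 0.998, 0.0]
ft_force: [0.5, 0.7, 0.4]
width: 0.0468
gripper_force: 0.0
```

```bash
python3 st.py; python3 - <<'E'
from h import *
p=shot('wrist'); cv2.imwrite('pics/w10.png',p['img'][:,:,::-1]); P=cloud(p,p['range_z']>0)
for t,c in (('L',(.451,.1847)),('R',(.4325,-.024))):
    q=P[np.hypot(*(P[:,:2]-c).T)<.013]; q=q[(q[:,2]>.094)&(q[:,2]<.103)]
    if len(q)>5: print(t,len(q),cv2.minAreaRect((q[:,:2]*1000).astype(np.float32)))
p=shot('side')
for t in ('driver','stand','wrench','tape','jar','cup','spray','carton','lid'):
    for r in ctrl.regions_of(p,t)[:1]: print(t,round(r['confidence'],2),*top(cloud(p,r['region'])))
E
```

```text
58.45 yaw 82.58499453637569 tau [ 0.049  0.043 -0.027] F [0.5 0.7 0.4] [582.3 225.4 293.6]
L 64 ((450.4291687011719, 184.36766052246094), (4.477316856384277, 17.373180389404297), 5.258429050445557)
R 42 ((431.3007507324219, -26.82867431640625), (3.4169344902038574, 13.921836853027344), 16.119400024414062)
driver 0.77 [144.5 442.  399.1  19.3  26.5  69.3] 43
stand 0.74 [ 76.2 442.2 400.2  58.6  56.8  82. ] 163
wrench 0.92 [   9.9  362.  -110.8   36.4  155.6   10.5] 393
tape 0.84 [  14.1  520.3 -283.7   54.6   51.9   45.6] 185
jar 0.97 [ 92.4 385.2 522.4  65.9  64.9  42.5] 218
cup 0.94 [ 89.  646.5 443.7  76.6  62.2  65.3] 99
spray 0.78 [ 189.3  730.9 -153.2   28.7   27.9   69.8] 114
carton 0.78 [  71.8  733.2 -289.4   82.1   99.1    2.2] 1201
```

View pics/w10.png

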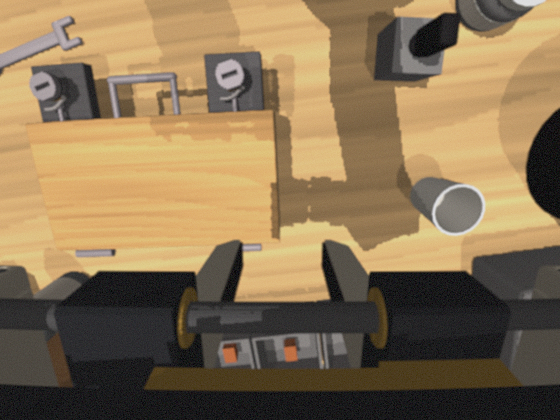

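The lid is shut, both slots at (43,86) and (231,74) are turned sideways with their claws on the bolts, the driver stands in its stand, and the bystanders have not moved.

```bash
python3 -c "
from workcell import ctrl
print(ctrl.job_done())"
```

```text
the job is handed in; nothing more can be done
None
```

The job is handed in: all three tins are upright in the shut chest, both cams are turned to about 1.30 rad (their stop), and the screwdriver is back in its stand. One tin was knocked to the front wall inside the chest but is still upright, and the other things are where they were.

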